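Seal a vial in the bench capping press

ROBOT

A 6-joint arm with a two-finger parallel gripper is mounted at the origin on the work surface. World frame = base frame: x ahead of the robot, y to its left, z up, the work surface at z = 0. Lengths are in mm, angles in rad, forces in N, time in s.
With the tool pointing down it reaches from about 400 to 925 mm from the base axis. Payload 12.5 kg.
Tool frame: the origin (TCP) lies between the finger pads; the fingertips stand 11 mm ahead of it and the grasp point (between the pads) lies 8 mm behind it; y points along the fingers, x is the direction in which the jaws open and shut, and the axes are right-handed (so a half turn about y gives the same grasp; the last joint's range is limited). The gripper opens to 95 mm and grips with 3 to 60 N. Pads are 20 mm wide; open, the fingers measure 119 mm over their backs; the gripper's body (75 mm by 180 mm) begins 59 mm behind the grasp point.
Start: joints at [1.213, 0.491, 1.559, -0, 1.092, -0.106], TCP at [155.699, 605.313, 225.661] pointing down, gripper open.
Joint ranges: [-3.1, 3.1], [-0.84, 2.19], [0.05, 2.79], [-1.13, 4.28], [0.06, 2.93], [-2.69, 2.69]. Speed limits (rad/s): [2.22, 2.22, 2.79, 3.14, 3.14, 3.14].

INTERFACE

Orientations are given as [roll, pitch, yaw] about the fixed x, y, z axes, in that order (R = Rz(yaw) Ry(pitch) Rx(roll)).
In Python, from cell import env gives the robot as it stands.
- The arm moves only by the tool jog_arm, never from a script. Its argument "series" is a list of rows, each an object of numbers: "dx", "dy", "dz": the shift along the world's x, y, z in m; "rx", "ry", "rz": the turn, a rotation vector about the world's x, y, z in degrees; "gripper": the opening, from 0 (shut) to 1 (fully open). A call has 1 to 12 rows; each row shifts and turns the commanded pose from where the row before left it; what a row does not reach is not made up. A row lasts 1/10 s, in which the tool goes at most 50 mm and 8.59 degrees, less where a joint would pass 70% of its speed; a pose out of reach is approached as far as the arm can. A call is refused whole if a number of a shift passes 0.05 or a number of a turn 8.59, either way. A call with a gripper value outside its range is refused whole. The fingers move at their own pace and stop on an object; the grip force is fixed at half the most. Time passes only in rows, so rows that do not move let the fingers close. It gives the time, the measured TCP pose, the force and the opening at its end, in the units of the state.
- env.state(): the state, without advancing time (a new reading comes with each control period).
- env.read_camera(name): name is "scene" or "top" or "wrist"; returns the picture (420x560x3 uint8, red, green, blue); there is no depth.
- env.camera_info(name): a dict with "camera_matrix" (3x3 intrinsics, pixels), "R" (3x3) and "t" (3): a world point X has camera coordinates R X + t; the wrist camera has in their place "mount" (4x4, takes a point from camera to tool coordinates, whose origin is the TCP and whose axes are the tool frame's). Camera axes: x right, y down, z forward; pixel columns grow to the right and rows downward; lengths in mm; the calibration is good to about 2 mm. A picture is of the moment at which its call begins: read the wrist's pose just before it. camera_info takes no time and is no camera call.
- env.job_done(): hands the job in, once; it reports no verdict.
The state is a dict: "t": time; "joints": joint angles; "qvel": joint speeds; "tau": joint torques, N m; "eef_pos": TCP position; "tcp_rot": TCP orientation; "ft_force": force on the tool from outside, world axes, zero at the start; "moment": the same for the moment, N m; "opening": opening from 0.0 (shut) to 1.0 (fully open).
Only numpy, scipy, OpenCV 4.12 (cv2) and the standard library are available. Lean on these libraries where they do the work, as an engineer would, in place of code of your own. Each camera call takes 0.05 s, during which the arm holds its last target.

TASK

Stand the orange-capped vial, whose cap is only half on, in the nest of the sliding carrier, slide the carrier all the way in under the ram, and press the green plunger head down to its stop so that the press seats the cap. Let the plunger spring back, then draw the carrier fully out again with the sealed vial standing upright in its nest, and let go. Do not push the cap down in any other way, and do not knock over or shift the other vials or the bottle in the tray.

Things in the scene. Friction and masses are not known exactly. Their poses are not given: they have to be found in the camera images.
- vial_mid (a point): Centre (36 mm above the foot) of the loose upright amber glass vial with the ORANGE cap. Glass body 28 mm diameter, 50 mm high, then a narrower neck and the cap, 24 mm diameter, 14 mm high, its top 78 mm above the foot while half on and 72 mm when seated. z points up the vial. About 70 g. Grip it by the glass. It starts in the tray.
- cap (a joint): How far the orange cap has been pushed down onto its vial, m: 0 = half on (standing 6 mm proud), 0.006 = fully seated. It moves stiffly, needs about 5 N, and stays where it is pushed.
- sealed1_mid (a point): Centre (36 mm above the foot) of a bystander: amber vial of the same size with a BLUE cap already seated, 72 mm tall, in the tray. Leave it alone.
- sealed2_mid (a point): Centre of the second blue-capped bystander vial, the same as the first. Leave it alone.
- flask_mid (a point): Centre (54 mm above the foot) of a bystander: white plastic bottle, 42 mm diameter, 108 mm tall, in the tray. Leave it alone.
- tray: Low square aluminium tray, fixed, 156 x 156 mm, rim 12 mm high, floor 4 mm thick; origin at the centre of its underside. It is left or right of the press. The orange vial, the two blue ones and the bottle stand in it in any order, one at each corner of a square of 68 mm sides, give or take 3 mm.
- foam_box: Open white foam box holding blue-capped tubes, 170 x 170 mm, 100 mm high, fixed, on the other side of the press from the tray; origin at the centre of its underside. An obstacle only.
- press: Fixed grey bench press; origin on the bench below the ram axis; x: the way the carrier slides in (away from the robot), z up. Base 12 mm thick, x -225 to 75 mm, 110 mm wide. Guide rails 33 to 43 mm each side of the centre line, tops 24 mm high. Column x 37 to 73 mm, 60 mm wide, 175 mm high, with an arm over the ram place: x -28 to 73 mm, 60 mm wide, 135 to 175 mm above the bench.
- ram_foot (a point): Fixed point on the ram axis, 22 mm above the bench: where the centre of the nest floor is when the carrier is fully in. The rubber ram (26 mm diameter, on the plunger) hangs above it, its face 116 mm above the bench at rest.
- nest (a point): Centre of the nest floor of the aluminium sliding carrier, 22 mm above the bench; moves with the carrier. The nest is a 36 x 36 mm square inside a black rim 6 mm high (above its floor), for the 28 mm vial. Axes as the press.
- handle (a point): Grip point on the upright black round handle post of the carrier, 16 mm diameter, standing from 22 to 64 mm above the bench; this point is 44 mm above the bench, 90 mm from the nest centre on the robot's side (press -x), and moves with the carrier.
- carrier (a joint): Carrier slide, m: 0 = drawn fully out towards the robot (nest 115 mm in front of the ram axis), 0.115 = fully in, nest under the ram. Friction about 1.5 N; stays where it is left.
- plunger_top (a point): Centre of the top of the round green plunger head, 44 mm diameter, on the ram's axis, 214 mm above the bench at rest; moves with the plunger.
- plunger (a joint): Plunger stroke, m: 0 = up, 0.022 = pressed to its stop. Spring return: about 6 N to start and 13 N at the stop, and 5 N more over the last 6 mm, where it drives the cap.
There are look-alikes about, which are no part of the job. What is shaped like the part that bears vial_mid but purple is not meant.

How it is judged (in metres and radians):
On the way, in this order (a step that is already met when the one before it is completed fails the run):
1. the vial stands in the carrier's nest, let go, its cap still half on, the carrier not yet in (horizontal distance between vial_mid and nest below 0.008 m and z of vial_mid in the frame of nest below 0.04 m and angle between vial_mid's own z axis and vertical below 0.12 rad and value of joint cap below 0.002 m and value of joint carrier below 0.06 m and contact force between vial and the fingers below 0.1 N), for 0.1 s.
2. the carrier is fully in with the vial under the ram, cap still half on (horizontal distance between vial_mid and nest below 0.008 m and z of vial_mid in the frame of nest below 0.04 m and angle between vial_mid's own z axis and vertical below 0.12 rad and horizontal distance between vial_mid and ram_foot below 0.012 m and value of joint carrier above 0.109 m and value of joint cap below 0.002 m), for 0.1 s.
3. the plunger is held at its stop and the cap is seated, the vial under the ram (horizontal distance between vial_mid and nest below 0.008 m and z of vial_mid in the frame of nest below 0.04 m and angle between vial_mid's own z axis and vertical below 0.12 rad and horizontal distance between vial_mid and ram_foot below 0.012 m and value of joint plunger above 0.02 m and value of joint cap above 0.004 m), for 0.2 s.
At the end, for the whole second after the job is handed in: The orange cap is seated (pushed down more than 4 of 6 mm), the plunger is back up (within 3 mm), the carrier is drawn out (within 10 mm of its end) and the vial stands upright (within 0.12 rad) in the nest (within 8 mm of its centre) (horizontal distance between vial_mid and nest below 0.008 m and z of vial_mid in the frame of nest below 0.04 m and angle between vial_mid's own z axis and vertical below 0.12 rad and value of joint cap above 0.004 m and value of joint plunger below 0.003 m and value of joint carrier below 0.01 m); the robot touches nothing.
It fails at once if a blue-capped vial in the tray is knocked over or shifted by more than 20 mm (distance of sealed1_mid from where it was at the start of the episode above 0.02 m or angle between sealed1_mid's own z axis and vertical above 0.35 rad).
It fails at once if a blue-capped vial in the tray is knocked over or shifted by more than 20 mm (distance of sealed2_mid from where it was at the start of the episode above 0.02 m or angle between sealed2_mid's own z axis and vertical above 0.35 rad).
It fails at once if the white bottle in the tray is knocked over or shifted by more than 20 mm (distance of flask_mid from where it was at the start of the episode above 0.02 m or angle between flask_mid's own z axis and vertical above 0.35 rad).
It also fails if it takes over 72 s, if anything falls off the work surface, if the arm or the gripper's body presses on something with over 40 N, if the wrist force passes 120 N, or if a joint passes its speed limit or range.

## Working session

There is one attempt and no reset: what is moved stays moved. The work goes in short steps, Python scripts to look and compute and a tool call to move; the robot and the scene stay as the last step left them, time stands still between calls to the robot, and variables do not carry over. Pictures are saved under pics/ and viewed, and the job is handed in when it is done.

Besides the shell and the picture viewer there is one more tool, called after "Emit:" as name(argument=value, ...) on one line, values as JSON. jog_arm: Moves the arm, as the interface text tells. Its arguments: {"type":"object","properties":{"series":{"type":"array"}},"required":["series"]}

```bash
mkdir -p pics; ls; cat > h.py <<'E'
from cell import env
import numpy as np, cv2
def snap(name,fn):
    s=env.state(); im=env.read_camera(name)
    cv2.imwrite('pics/'+fn,im[:,:,::-1]); return s,im
def ray(name,u,v,s=None):
    c=env.camera_info(name);K=np.array(c['camera_matrix'],float)
    d=np.linalg.inv(K)@[u,v,1]
    R=np.array(c['R']);t=np.array(c['t']); return -R.T@t, R.T@d
def atz(name,u,v,z):
    o,d=ray(name,u,v); return o+d*(z-o[2])/d[2]
def proj(name,X):
    c=env.camera_info(name);p=np.array(c['R'])@np.array(X,float)+np.array(c['t']);q=np.array(c['camera_matrix'])@p;return q[:2]/q[2]
def tri(n1,p1,n2,p2):
    o1,d1=ray(n1,*p1);o2,d2=ray(n2,*p2)
    A=np.c_[d1,-d2];s=np.linalg.lstsq(A,o2-o1,rcond=None)[0]
    a=o1+d1*s[0];b=o2+d2*s[1];return (a+b)/2,np.linalg.norm(a-b)
E
python3 - <<'E'
from h import *
for n in['scene','top','wrist']: snap(n,n+'0.png'); print(env.camera_info(n))
print(env.state())
E
```

```text
pics
{'camera_matrix': array([[475.76218937,   0.        , 276.25430184],
       [  0.        , 475.76218937, 211.89211046],
       [  0.        ,   0.        ,   1.        ]]), 'R': array([[ 0.69024863,  0.72327009, -0.02090948],
       [ 0.38238968, -0.38915921, -0.83805325],
       [-0.61427596,  0.57046954, -0.54518763]]), 't': array([-340.09617522,  -93.1036947 , 1482.56575824])}
{'camera_matrix': array([[398.97098485,   0.        , 283.29137867],
       [  0.        , 398.97098485, 212.67786464],
       [  0.        ,   0.        ,   1.        ]]), 'R': array([[-0.01658093, -0.99968864, -0.01864669],
       [-0.99287154,  0.01866362, -0.11771901],
       [ 0.11803037,  0.01656188, -0.99287186]]), 't': array([ -13.38668745,  542.93361142, 1041.85486381])}
{'camera_matrix': array([[316.19469833,   0.        , 279.85409466],
       [  0.        , 316.19469833, 213.31283811],
       [  0.        ,   0.        ,   1.        ]]), 'mount': array([[ 9.99998858e-01,  1.35092304e-03,  6.78169880e-04,
        -9.24300404e-01],
       [-2.71140222e-04, -2.81061689e-01,  9.59689665e-01,
        -1.57976044e+02],
       [ 1.48707446e-03, -9.59688753e-01, -2.81061001e-01,
         7.93362408e+01],
       [ 0.00000000e+00,  0.00000000e+00,  0.00000000e+00,
         1.00000000e+00]])}
{'t': 0.15, 'joints': array([ 1.21341603e+00,  4.91427317e-01,  1.55930279e+00, -2.73693031e-05,
        1.09169951e+00, -1.05617791e-01]), 'qvel': array([-0.00110359, -0.00236181, -0.00090677, -0.00016675, -0.00114496,
       -0.00060475]), 'tau': array([ 1.31568846e-03, -6.12898421e+01, -2.58276361e+01,  6.92306366e-02,
        4.73562372e-02, -1.15784273e-04]), 'eef_pos': array([155.63151014, 605.14283427, 225.19441428]), 'tcp_rot': array([-1.57073223e+00,  8.34859385e-04,  1.31904648e+00]), 'ft_force': array([0.77637739, 0.39789127, 0.1809491 ]), 'moment': array([ 0.00445757,  0.03859927, -0.05704822]), 'opening': 0.9970513109481618}
```

View pics/scene0.png

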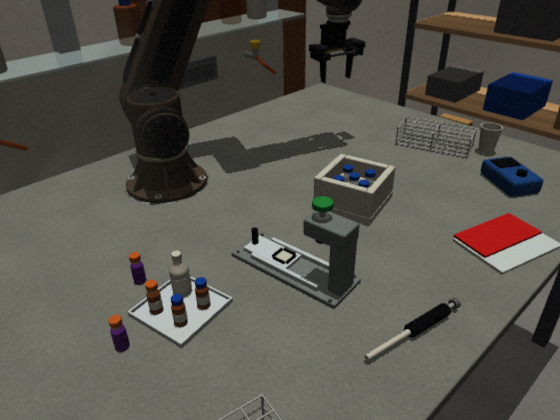

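View pics/top0.png

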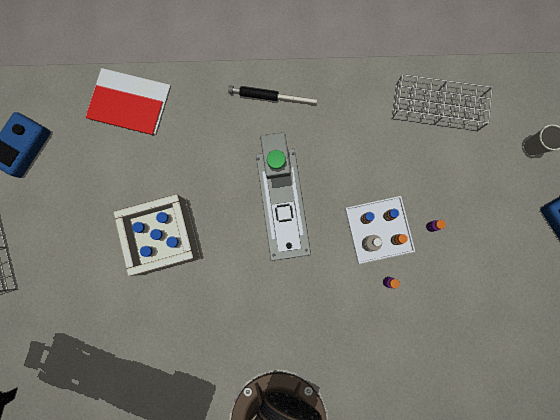

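View pics/wrist0.png

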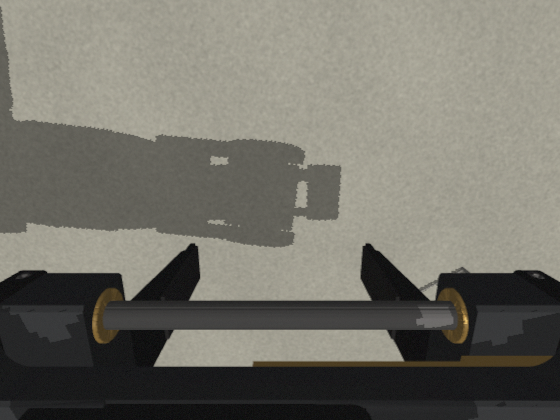

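```bash
python3 - <<'E'
import cv2
t=cv2.imread('pics/top0.png');s=cv2.imread('pics/scene0.png')
cv2.imwrite('pics/c1.png',cv2.resize(t[185:295,335:455],None,fx=6,fy=5.4,interpolation=cv2.INTER_CUBIC)[:600])
cv2.imwrite('pics/c2.png',cv2.resize(t[125:265,235:335],None,fx=4,fy=4,interpolation=cv2.INTER_CUBIC))
cv2.imwrite('pics/c3.png',cv2.resize(s[185:305,225:365],None,fx=5,fy=5,interpolation=cv2.INTER_CUBIC))
cv2.imwrite('pics/c4.png',cv2.resize(s[240:355,100:240],None,fx=5,fy=5,interpolation=cv2.INTER_CUBIC))
E
```

```text
(no output)
```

View pics/c1.png

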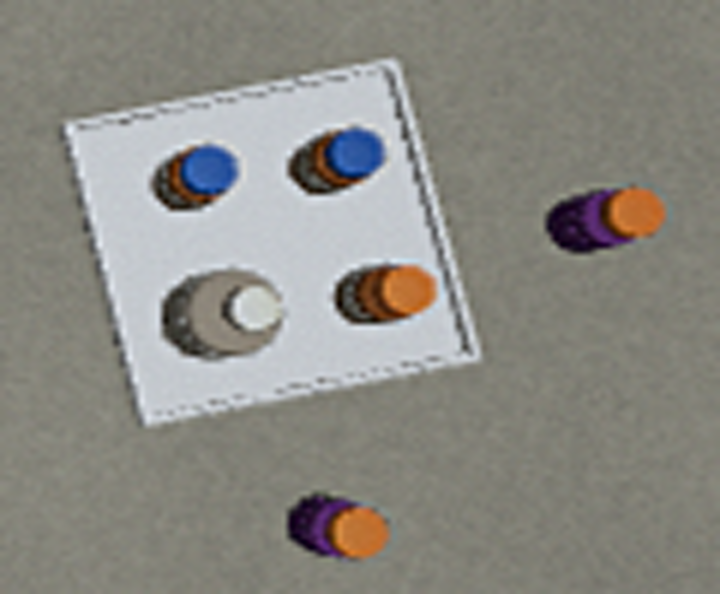

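View pics/c2.png

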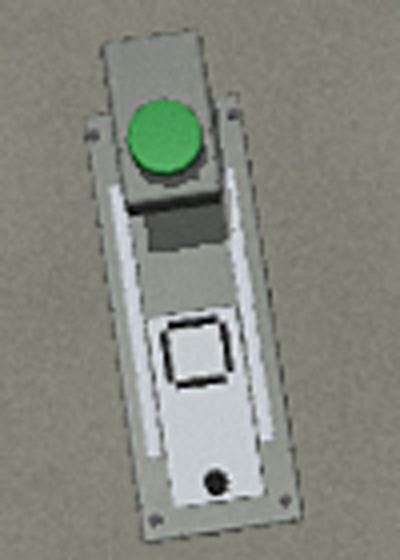

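View pics/c3.png

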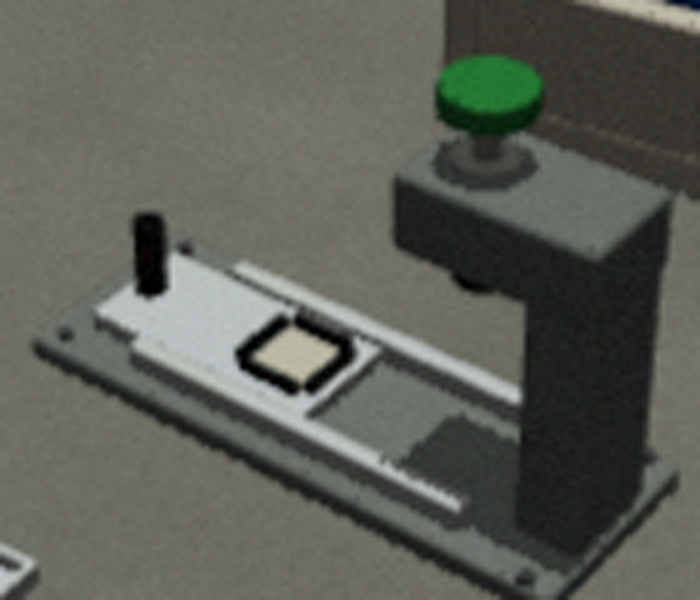

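View pics/c4.png

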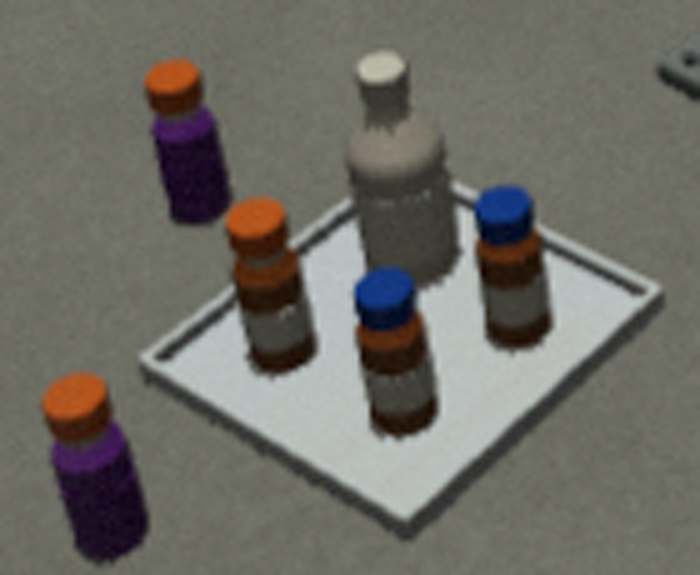

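```bash
python3 - <<'E'
from h import *
def c1(x,y):return(335+(x+.5)/6-.5,185+(y+.5)/5.4-.5)
def c2(x,y):return(235+(x+.5)/4-.5,125+(y+.5)/4-.5)
def c3(x,y):return(225+(x+.5)/5-.5,185+(y+.5)/5-.5)
def c4(x,y):return(100+(x+.5)/5-.5,240+(y+.5)/5-.5)
np.set_printoptions(precision=1,suppress=True)
for n,p,q,z in[('orange',(408,291),(258,217),82),('blueR',(356,153),(387,287),76),('blueL',(209,170),(503,204),76),('flask',(254,308),(382,66),112),('purp',(359,532),(174,76),78),('purp2',(636,212),(77,394),78)]:
    print(n,atz('top',*c1(*p),z),atz('scene',*c4(*q),z),tri('top',c1(*p),'scene',c4(*q)))
print('tray',[atz('top',*c1(*p),12)[:2] for p in[(68,123),(396,62),(478,358),(147,422)]])
print('plunger',atz('top',*c2(164,135),214),atz('scene',*c3(490,80),214),tri('top',c2(164,135),'scene',c3(490,80)))
print('nest',atz('top',*c2(197,351),25),atz('scene',*c3(297,354),25))
print('handle',atz('top',*c2(217,482),64),atz('scene',*c3(150,218),64))
print('base',[atz('top',*c2(*p),12)[:2] for p in[(146,540),(299,518)]])
E
```

```text
orange [ 465.2 -324.7   82. ] [ 468.9 -325.4   82. ] (array([ 465.7, -324.7,   79.6]), np.float64(1.4855078730681859))
blueR [ 531.4 -307.6   76. ] [ 534.7 -308.1   76. ] (array([ 532. , -307.6,   73.8]), np.float64(1.477330998196241))
blueL [ 524.4 -244.7   76. ] [ 527.  -246.5   76. ] (array([ 524.7, -245.1,   73.7]), np.float64(0.07446292057367528))
flask [ 457.1 -253.2  112. ] [ 456.2 -252.5  112. ] (array([ 457.1, -253. ,  112.8]), np.float64(0.08222053382270916))
purp [ 353.9 -299.7   78. ] [ 356.3 -300.4   78. ] (array([ 354. , -299.8,   76.4]), np.float64(0.6871844293684543))
purp2 [ 500.9 -424.    78. ] [ 503.1 -424.3   78. ] (array([ 501.3, -424.1,   76.6]), np.float64(0.9234503089333063))
tray [array([ 556.4, -194.4]), array([ 584.8, -344.8]), array([ 434.7, -373.8]), array([ 405.4, -224.4])]
plunger [645.4 -10.7 214. ] [644.1  -8.3 214. ] (array([645.3, -10.4, 215.4]), np.float64(0.9234493503980993))
nest [544.2 -24.5  25. ] [543.6 -22.6  25. ]
handle [454.1 -36.6  64. ] [453.3 -33.   64. ]
base [array([417.7,  12.4]), array([430.8, -91.3])]
```

Emit:
jog_arm(series=[{"dx": 0.027, "dy": -0.037, "dz": 0.009, "rz": -8}, {"dx": 0.027, "dy": -0.037, "dz": 0.009, "rz": -8}, {"dx": 0.027, "dy": -0.037, "dz": 0.009, "rz": -8}, {"dx": 0.027, "dy": -0.037, "dz": 0.009, "rz": -8}, {"dx": 0.027, "dy": -0.037, "dz": 0.009, "rz": -8}, {"dx": 0.027, "dy": -0.037, "dz": 0.009, "rz": -8}, {"dx": 0.027, "dy": -0.037, "dz": 0.009, "rz": -8}, {"dx": 0.027, "dy": -0.037, "dz": 0.009, "rz": -8}, {"dx": 0.027, "dy": -0.037, "dz": 0.009, "rz": -8}, {"dx": 0.027, "dy": -0.037, "dz": 0.009, "rz": -8}, {"dx": 0.027, "dy": -0.037, "dz": 0.009, "rz": -8}, {"dx": 0.027, "dy": -0.037, "dz": 0.009, "rz": -8}])

```text
$.series[0]: bad value
```

Emit:
jog_arm(series=[{"dx": 0.027, "dy": -0.037, "dz": 0.009, "rx": 0, "ry": 0, "rz": -8, "gripper": 1}])

```text
t: 0.25
eef_pos: [181.1, 569.7, 233.1]
tcp_rot: [-1.57, 0.001, 1.182]
ft_force: [0.6, -0.5, -0.6]
opening: 1.004
```

Emit:
jog_arm(series=[{"dx": 0.027, "dy": -0.037, "dz": 0.009, "rx": 0, "ry": 0, "rz": -8, "gripper": 1}, {"dx": 0.027, "dy": -0.037, "dz": 0.009, "rx": 0, "ry": 0, "rz": -8, "gripper": 1}, {"dx": 0.027, "dy": -0.037, "dz": 0.009, "rx": 0, "ry": 0, "rz": -8, "gripper": 1}, {"dx": 0.027, "dy": -0.037, "dz": 0.009, "rx": 0, "ry": 0, "rz": -8, "gripper": 1}, {"dx": 0.027, "dy": -0.037, "dz": 0.009, "rx": 0, "ry": 0, "rz": -8, "gripper": 1}, {"dx": 0.027, "dy": -0.037, "dz": 0.009, "rx": 0, "ry": 0, "rz": -8, "gripper": 1}, {"dx": 0.027, "dy": -0.037, "dz": 0.009, "rx": 0, "ry": 0, "rz": -8, "gripper": 1}, {"dx": 0.027, "dy": -0.037, "dz": 0.009, "rx": 0, "ry": 0, "rz": -8, "gripper": 1}, {"dx": 0.027, "dy": -0.037, "dz": 0.009, "rx": 0, "ry": 0, "rz": -8, "gripper": 1}, {"dx": 0.027, "dy": -0.037, "dz": 0.009, "rx": 0, "ry": 0, "rz": -8, "gripper": 1}, {"dx": 0.027, "dy": -0.037, "dz": 0.009, "rx": 0, "ry": 0, "rz": -8, "gripper": 1}])

```text
t: 1.35
eef_pos: [480.4, 159.5, 334.1]
tcp_rot: [-1.571, -0.0, -0.362]
ft_force: [0.9, 0.3, 0.4]
opening: 1.0
```

Emit:
jog_arm(series=[{"dx": -0.001, "dy": -0.044, "dz": -0.005, "rx": 0, "ry": 0, "rz": 0, "gripper": 0.65}, {"dx": -0.001, "dy": -0.044, "dz": -0.005, "rx": 0, "ry": 0, "rz": 0, "gripper": 0.65}, {"dx": -0.001, "dy": -0.044, "dz": -0.005, "rx": 0, "ry": 0, "rz": 0, "gripper": 0.65}, {"dx": -0.001, "dy": -0.044, "dz": -0.005, "rx": 0, "ry": 0, "rz": 0, "gripper": 0.65}, {"dx": -0.001, "dy": -0.044, "dz": -0.005, "rx": 0, "ry": 0, "rz": 0, "gripper": 0.65}, {"dx": -0.001, "dy": -0.044, "dz": -0.005, "rx": 0, "ry": 0, "rz": 0, "gripper": 0.65}, {"dx": -0.001, "dy": -0.044, "dz": -0.005, "rx": 0, "ry": 0, "rz": 0, "gripper": 0.65}, {"dx": -0.001, "dy": -0.044, "dz": -0.005, "rx": 0, "ry": 0, "rz": 0, "gripper": 0.65}, {"dx": -0.001, "dy": -0.044, "dz": -0.005, "rx": 0, "ry": 0, "rz": 0, "gripper": 0.65}, {"dx": -0.001, "dy": -0.044, "dz": -0.005, "rx": 0, "ry": 0, "rz": 0, "gripper": 0.65}, {"dx": -0.001, "dy": -0.044, "dz": -0.005, "rx": 0, "ry": 0, "rz": 0, "gripper": 0.65}, {"dx": 0, "dy": 0, "dz": 0, "rx": 0, "ry": 0, "rz": 0, "gripper": 0.65}])

```text
t: 2.55
eef_pos: [468.0, -326.9, 277.2]
tcp_rot: [-1.571, 0.001, -0.36]
ft_force: [-0.7, -0.2, -0.5]
opening: 0.648
```

```bash
cat >> h.py <<'E'
from scipy.spatial.transform import Rotation as Ro
def wray(u,v,s):
    c=env.camera_info('wrist');M=np.array(c['mount']);d=np.linalg.inv(np.array(c['camera_matrix']))@[u,v,1]
    R=Ro.from_euler('xyz',s['tcp_rot']).as_matrix();p=np.array(s['eef_pos'])
    return R@M[:3,3]+p, R@M[:3,:3]@d
def watz(u,v,z,s):
    o,d=wray(u,v,s);return o+d*(z-o[2])/d[2]
np.set_printoptions(precision=2,suppress=True)
E
python3 - <<'E'
from h import *
s,im=snap('wrist','w1.png');print(s['eef_pos'],s['tcp_rot'],s['opening'])
import pickle;pickle.dump(s,open('s1.pkl','wb'))
E
```

```text
[ 467.97 -326.87  277.19] [-1.57  0.   -0.36] 0.6478206823819026
```

View pics/w1.png

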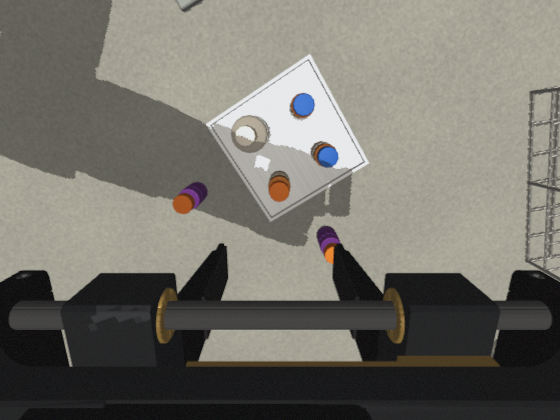

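```bash
python3 - <<'E'
import pickle
from h import *
s=pickle.load(open('s1.pkl','rb'))
for p,z in[((279,189),82),((328,156),76),((303,105),76),((246,135),112)]: print(watz(*p,z,s))
im=cv2.imread('pics/w1.png');cv2.imwrite('pics/c5.png',cv2.resize(im[90:280,180:360],None,fx=3,fy=3,interpolation=cv2.INTER_CUBIC))
E
```

```text
[ 468.59 -322.78   82.  ]
[ 532.98 -307.91   76.  ]
[ 524.69 -246.84   76.  ]
[ 459.44 -254.26  112.  ]
```

View pics/c5.png

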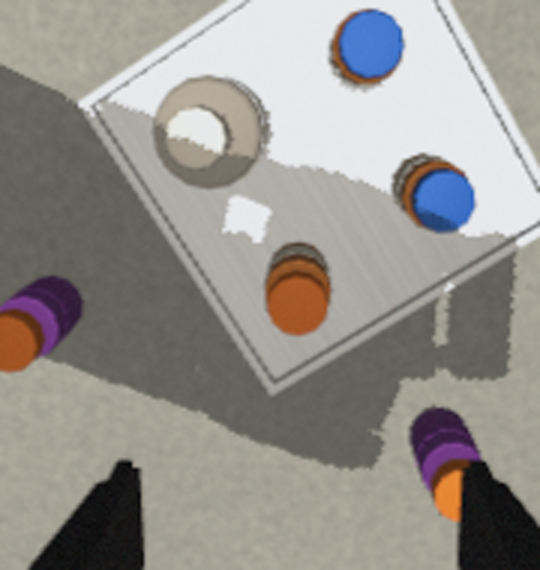

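Emit:
jog_arm(series=[{"dx": 0, "dy": 0.002, "dz": -0.04, "rx": 0, "ry": 0, "rz": 0, "gripper": 0.65}, {"dx": 0, "dy": 0, "dz": -0.04, "rx": 0, "ry": 0, "rz": 0, "gripper": 0.65}, {"dx": 0, "dy": 0, "dz": -0.04, "rx": 0, "ry": 0, "rz": 0, "gripper": 0.65}, {"dx": 0, "dy": 0, "dz": -0.03, "rx": 0, "ry": 0, "rz": 0, "gripper": 0.65}, {"dx": 0, "dy": 0, "dz": -0.02, "rx": 0, "ry": 0, "rz": 0, "gripper": 0.65}, {"dx": 0, "dy": 0, "dz": -0.02, "rx": 0, "ry": 0, "rz": 0, "gripper": 0.65}, {"dx": 0, "dy": 0, "dz": -0.02, "rx": 0, "ry": 0, "rz": 0, "gripper": 0.65}, {"dx": 0, "dy": 0, "dz": -0.02, "rx": 0, "ry": 0, "rz": 0, "gripper": 0.65}, {"dx": 0, "dy": 0, "dz": -0.016, "rx": 0, "ry": 0, "rz": 0, "gripper": 0.65}, {"dx": 0, "dy": 0, "dz": 0, "rx": 0, "ry": 0, "rz": 0, "gripper": 0.65}])

```text
t: 3.6
eef_pos: [468.2, -319.1, 31.3]
tcp_rot: [-1.57, 0.003, -0.356]
ft_force: [-0.8, 0.1, 0.5]
opening: 0.649
```

```bash
python3 - <<'E'
from h import *
s,im=snap('wrist','w2.png');print(s['eef_pos'],s['ft_force'])
E
```

```text
[ 468.23 -319.13   31.27] [-0.78  0.08  0.48]
```

View pics/w2.png

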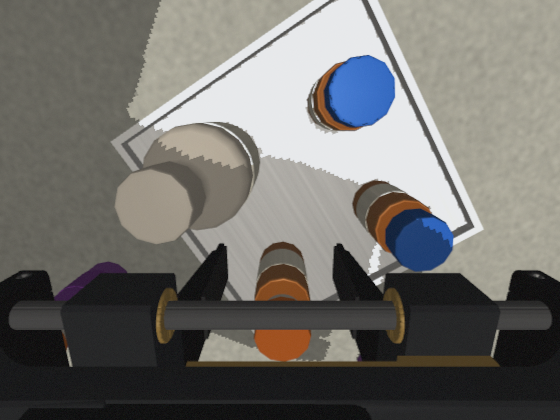

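```bash
python3 - <<'E'
from h import *
s=env.state();print(s['eef_pos'],s['qvel'])
for v in(325,330,335,340):print(watz(282,v,82,s))
for r in('scene','top'):
  for x in((468,-324.5,82),): print(r,proj(r,x))
E
```

```text
[ 468.66 -319.62   32.43] [-0.   -0.03 -0.02  0.    0.01 -0.  ]
[ 469.84 -319.69   82.  ]
[ 469.04 -321.87   82.  ]
[ 468.23 -324.08   82.  ]
[ 467.41 -326.3    82.  ]
scene [151.32 282.58]
top [402.44 237.38]
```

Emit:
jog_arm(series=[{"dx": 0, "dy": -0.004, "dz": 0, "rx": 0, "ry": 0, "rz": 0, "gripper": 0.65}, {"dx": 0, "dy": 0, "dz": 0, "rx": 0, "ry": 0, "rz": 0, "gripper": 0.65}, {"dx": 0, "dy": 0, "dz": 0, "rx": 0, "ry": 0, "rz": 0, "gripper": 0.65}, {"dx": 0, "dy": 0, "dz": 0, "rx": 0, "ry": 0, "rz": 0, "gripper": 0.5}, {"dx": 0, "dy": 0, "dz": 0, "rx": 0, "ry": 0, "rz": 0, "gripper": 0.4}, {"dx": 0, "dy": 0, "dz": 0, "rx": 0, "ry": 0, "rz": 0, "gripper": 0.3}, {"dx": 0, "dy": 0, "dz": 0, "rx": 0, "ry": 0, "rz": 0, "gripper": 0.2}, {"dx": 0, "dy": 0, "dz": 0, "rx": 0, "ry": 0, "rz": 0, "gripper": 0.2}, {"dx": 0, "dy": 0, "dz": 0, "rx": 0, "ry": 0, "rz": 0, "gripper": 0.2}, {"dx": 0, "dy": 0, "dz": 0, "rx": 0, "ry": 0, "rz": 0, "gripper": 0.2}])

```text
t: 4.65
eef_pos: [468.6, -324.7, 32.6]
tcp_rot: [-1.571, 0.0, -0.357]
ft_force: [0.2, -0.1, 0.3]
opening: 0.293
```

Emit:
jog_arm(series=[{"dx": 0, "dy": 0, "dz": 0.01, "rx": 0, "ry": 0, "rz": 0, "gripper": 0.2}, {"dx": 0, "dy": 0, "dz": 0.03, "rx": 0, "ry": 0, "rz": 0, "gripper": 0.2}, {"dx": 0, "dy": 0, "dz": 0.05, "rx": 0, "ry": 0, "rz": 0, "gripper": 0.2}, {"dx": 0, "dy": 0, "dz": 0.05, "rx": 0, "ry": 0, "rz": 0, "gripper": 0.2}, {"dx": 0.0095, "dy": 0.0375, "dz": 0, "rx": 0, "ry": 0, "rz": -7.7, "gripper": 0.2}, {"dx": 0.0095, "dy": 0.0375, "dz": 0, "rx": 0, "ry": 0, "rz": -7.7, "gripper": 0.2}, {"dx": 0.0095, "dy": 0.0375, "dz": 0, "rx": 0, "ry": 0, "rz": -7.7, "gripper": 0.2}, {"dx": 0.0095, "dy": 0.0375, "dz": 0, "rx": 0, "ry": 0, "rz": -7.7, "gripper": 0.2}, {"dx": 0.0095, "dy": 0.0375, "dz": 0, "rx": 0, "ry": 0, "rz": -7.7, "gripper": 0.2}, {"dx": 0.0095, "dy": 0.0375, "dz": 0, "rx": 0, "ry": 0, "rz": -7.7, "gripper": 0.2}, {"dx": 0.0095, "dy": 0.0375, "dz": 0, "rx": 0, "ry": 0, "rz": -7.7, "gripper": 0.2}, {"dx": 0.0095, "dy": 0.0375, "dz": 0, "rx": 0, "ry": 0, "rz": -7.7, "gripper": 0.2}])

```text
t: 5.85
eef_pos: [544.9, -23.1, 173.5]
tcp_rot: [-1.57, -0.0, -1.437]
ft_force: [-0.2, -0.0, -0.9]
opening: 0.293
```

Emit:
jog_arm(series=[{"dx": 0, "dy": 0, "dz": 0, "rx": 0, "ry": 0, "rz": 0, "gripper": 0.2}, {"dx": 0, "dy": 0, "dz": 0, "rx": 0, "ry": 0, "rz": 0, "gripper": 0.2}, {"dx": 0, "dy": 0, "dz": 0, "rx": 0, "ry": 0, "rz": 0, "gripper": 0.2}, {"dx": 0, "dy": 0, "dz": 0, "rx": 0, "ry": 0, "rz": 0, "gripper": 0.2}])

```text
t: 6.25
eef_pos: [544.5, -25.7, 172.9]
tcp_rot: [-1.571, -0.0, -1.432]
ft_force: [0.1, -0.1, 0.1]
opening: 0.291
```

```bash
python3 - <<'E'
from h import *
import pickle
s,im=snap('wrist','w3.png');print(s['eef_pos'],s['tcp_rot'],s['ft_force'],s['opening']);pickle.dump(s,open('s3.pkl','wb'))
snap('scene','sc3.png')
E
```

```text
[544.52 -25.75 172.86] [-1.57 -0.   -1.43] [ 0.11 -0.1   0.09] 0.2907296690774144
```

View pics/w3.png

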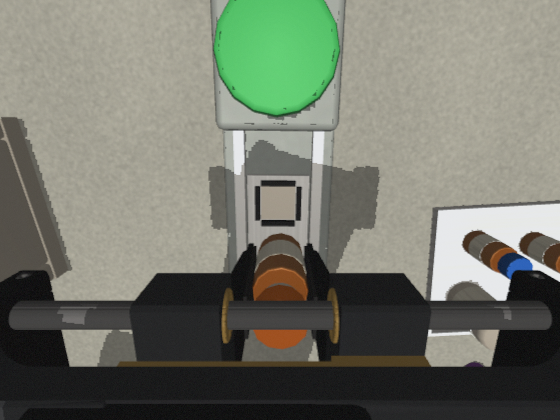

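View pics/sc3.png

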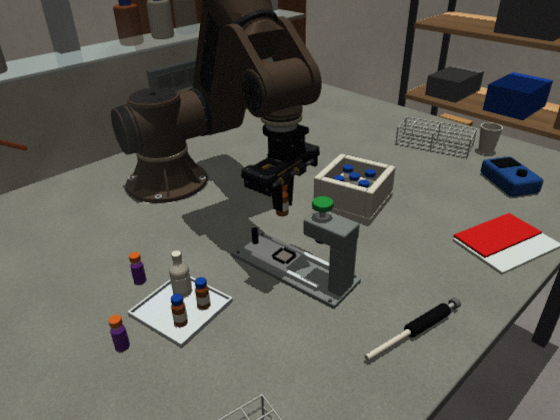

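```bash
python3 - <<'E'
import pickle
from h import *
s=pickle.load(open('s3.pkl','rb'))
im=cv2.imread('pics/w3.png');cv2.imwrite('pics/c6.png',cv2.resize(im[160:355,210:350],None,fx=3,fy=3,interpolation=cv2.INTER_CUBIC))
print('nest',watz(278,202.5,25,s),watz(278,202.5,28,s))
print('caps',[watz(280.5,v,222,s) for v in (316,321,326)])
E
```

```text
nest [545.33 -24.74  25.  ] [546.09 -24.65  28.  ]
caps [array([549.4 , -26.26, 222.  ]), array([547.14, -26.58, 222.  ]), array([544.85, -26.9 , 222.  ])]
```

View pics/c6.png

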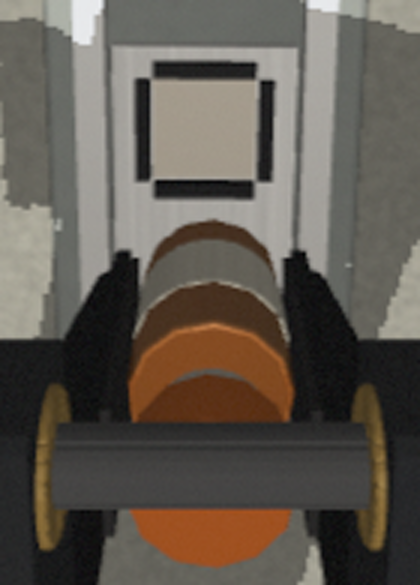

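```bash
python3 - <<'E'
import pickle
from h import *
s=pickle.load(open('s3.pkl','rb'))
# foot far edge
print('foot far edge',watz(280.3,233.2,144.3,s),'minus14', watz(280.3,233.2,144.3,s)-14*np.array([.99,.137,0]))
for z in(24.5,): print('nest',watz(278.0,203.2,z,s))
# nest inner edges in crop y 80..180 -> v
for y in(79,181): print(watz(210+205/3,160+y/3-.3,22,s))
for y in(62,198): print(watz(210+205/3,160+y/3-.3,28,s))
for x in(150,258): print(watz(210+x/3-.3,203.2,22,s))
E
```

```text
foot far edge [556.09 -25.35 144.3 ] minus14 [542.23 -27.27 144.3 ]
nest [544.49 -24.86  24.5 ]
[561.31 -22.83  22.  ]
[526.28 -27.73  22.  ]
[568.02 -21.92  28.  ]
[522.22 -28.33  28.  ]
[541.27  -6.67  22.  ]
[546.34 -42.6   22.  ]
```

```bash
python3 - <<'E'
from h import *
im=cv2.imread('pics/sc3.png');cv2.imwrite('pics/c7.png',cv2.resize(im[150:275,240:340],None,fx=5,fy=4.8,interpolation=cv2.INTER_CUBIC))
for z in(144.3,172,194.3,222): print(z,proj('scene',(544.5,-25.7,z)),proj('scene',(548,-26.5,z)), ((proj('scene',(544.5,-25.7,z))-[239.6,149.6])*[5,4.8]))
E
```

```text
144.3 [282.63 213.78] [283.48 214.53] [215.16 308.05]
172 [282.46 203.18] [283.32 203.92] [214.3  257.19]
194.3 [282.32 194.42] [283.19 195.15] [213.58 215.16]
222 [282.14 183.25] [283.02 183.96] [212.68 161.54]
```

View pics/c7.png

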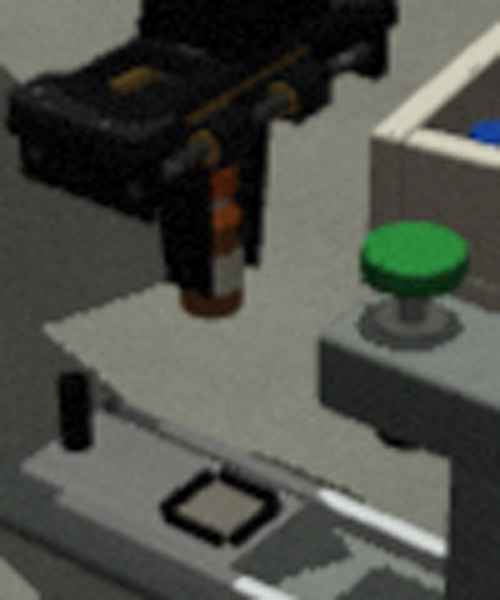

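Emit:
jog_arm(series=[{"dx": 0.001, "dy": 0.0015, "dz": -0.03, "rx": 0, "ry": 0, "rz": 0, "gripper": 0.2}, {"dx": 0, "dy": 0, "dz": -0.03, "rx": 0, "ry": 0, "rz": 0, "gripper": 0.2}, {"dx": 0, "dy": 0, "dz": -0.025, "rx": 0, "ry": 0, "rz": 0, "gripper": 0.2}, {"dx": 0, "dy": 0, "dz": -0.015, "rx": 0, "ry": 0, "rz": 0, "gripper": 0.2}, {"dx": 0, "dy": 0, "dz": -0.005, "rx": 0, "ry": 0, "rz": 0, "gripper": 0.2}, {"dx": 0, "dy": 0, "dz": 0, "rx": 0, "ry": 0, "rz": 0, "gripper": 0.2}, {"dx": 0, "dy": 0, "dz": 0, "rx": 0, "ry": 0, "rz": 0, "gripper": 0.2}, {"dx": 0, "dy": 0, "dz": 0, "rx": 0, "ry": 0, "rz": 0, "gripper": 0.2}])

```text
t: 7.15
eef_pos: [546.1, -23.4, 68.6]
tcp_rot: [-1.569, -0.001, -1.432]
ft_force: [0.2, -0.6, -0.6]
opening: 0.29
```

```bash
python3 - <<'E'
from h import *
s,im=snap('wrist','w4.png');print(s['eef_pos'],s['tcp_rot'],s['ft_force'])
s,sc=snap('scene','sc4.png')
a=cv2.resize(im[160:355,200:360],None,fx=2.5,fy=2.5,interpolation=cv2.INTER_CUBIC)
b=cv2.resize(sc[190:285,235:325],None,fx=4.4,fy=4.4,interpolation=cv2.INTER_CUBIC)
h=max(len(a),len(b));f=lambda x:np.pad(x,((0,h-len(x)),(0,0),(0,0)))
cv2.imwrite('pics/c8.png',np.hstack([f(a),f(b)])[:,:,::-1])
E
```

```text
[546.14 -23.35  68.6 ] [-1.57 -0.   -1.43] [ 0.23 -0.65 -0.57]
```

View pics/c8.png

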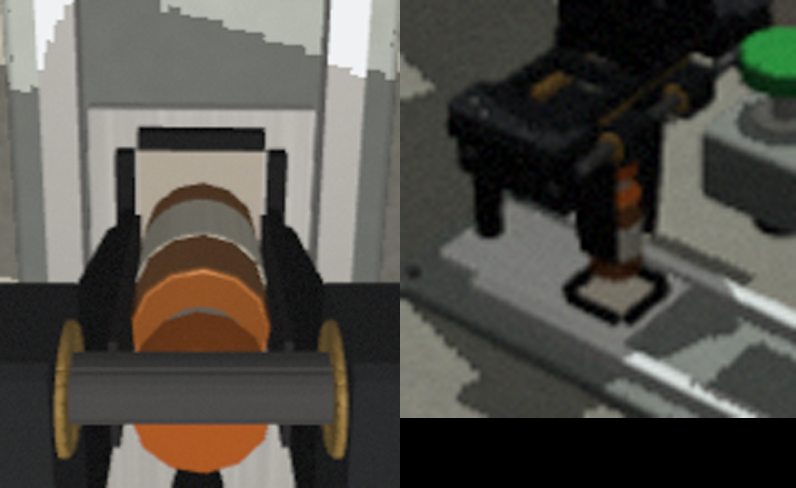

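```bash
python3 - <<'E'
from h import *
s=env.state();print(s['eef_pos'])
print('foot front',watz(280.3,233.2,40,s));print('nest front inner',watz(280.3,219.6,28,s),'outer',watz(280.3,160+128/2.5-.3,28,s))
E
```

```text
[546.   -23.24  68.42]
foot front [557.65 -22.84  40.  ]
nest front inner [562.77 -22.13  28.  ] outer [568.65 -21.3   28.  ]
```

Emit:
jog_arm(series=[{"dx": 0.001, "dy": 0, "dz": -0.006, "rx": 0, "ry": 0, "rz": 0, "gripper": 0.2}, {"dx": 0, "dy": 0, "dz": -0.006, "rx": 0, "ry": 0, "rz": 0, "gripper": 0.2}, {"dx": 0, "dy": 0, "dz": -0.003, "rx": 0, "ry": 0, "rz": 0, "gripper": 0.2}, {"dx": 0, "dy": 0, "dz": 0, "rx": 0, "ry": 0, "rz": 0, "gripper": 0.2}, {"dx": 0, "dy": 0, "dz": 0, "rx": 0, "ry": 0, "rz": 0, "gripper": 0.2}, {"dx": 0, "dy": 0, "dz": 0, "rx": 0, "ry": 0, "rz": 0, "gripper": 0.2}])

```text
t: 7.85
eef_pos: [546.8, -23.2, 52.7]
tcp_rot: [-1.571, -0.0, -1.432]
ft_force: [0.7, -0.2, -0.4]
opening: 0.288
```

Emit:
jog_arm(series=[{"dx": 0, "dy": 0, "dz": -0.001, "rx": 0, "ry": 0, "rz": 0, "gripper": 0.2}, {"dx": 0, "dy": 0, "dz": 0, "rx": 0, "ry": 0, "rz": 0, "gripper": 0.2}, {"dx": 0, "dy": 0, "dz": 0, "rx": 0, "ry": 0, "rz": 0, "gripper": 0.2}])

```text
t: 8.15
eef_pos: [546.7, -23.2, 51.7]
tcp_rot: [-1.571, -0.0, -1.432]
ft_force: [0.7, -1.0, -0.5]
opening: 0.291
```

Emit:
jog_arm(series=[{"dx": 0, "dy": 0, "dz": -0.001, "rx": 0, "ry": 0, "rz": 0, "gripper": 0.2}, {"dx": 0, "dy": 0, "dz": 0, "rx": 0, "ry": 0, "rz": 0, "gripper": 0.2}, {"dx": 0, "dy": 0, "dz": 0, "rx": 0, "ry": 0, "rz": 0, "gripper": 0.2}])

```text
t: 8.45
eef_pos: [546.7, -23.2, 50.6]
tcp_rot: [-1.571, -0.0, -1.432]
ft_force: [-0.5, 0.4, -0.5]
opening: 0.289
```

```bash
python3 - <<'E'
from h import *
s,im=snap('wrist','w5.png');print(s['eef_pos'],s['tcp_rot'],s['ft_force'])
s,sc=snap('scene','sc5.png')
a=cv2.resize(im[160:355,200:360],None,fx=2.5,fy=2.5,interpolation=cv2.INTER_CUBIC)
b=cv2.resize(sc[190:285,235:325],None,fx=4.4,fy=4.4,interpolation=cv2.INTER_CUBIC)
h=max(len(a),len(b));f=lambda x:np.pad(x,((0,h-len(x)),(0,0),(0,0)))
cv2.imwrite('pics/c9.png',np.hstack([f(a),f(b)])[:,:,::-1])
E
```

```text
[546.68 -23.18  50.63] [-1.57 -0.   -1.43] [-0.55  0.41 -0.48]
```

View pics/c9.png

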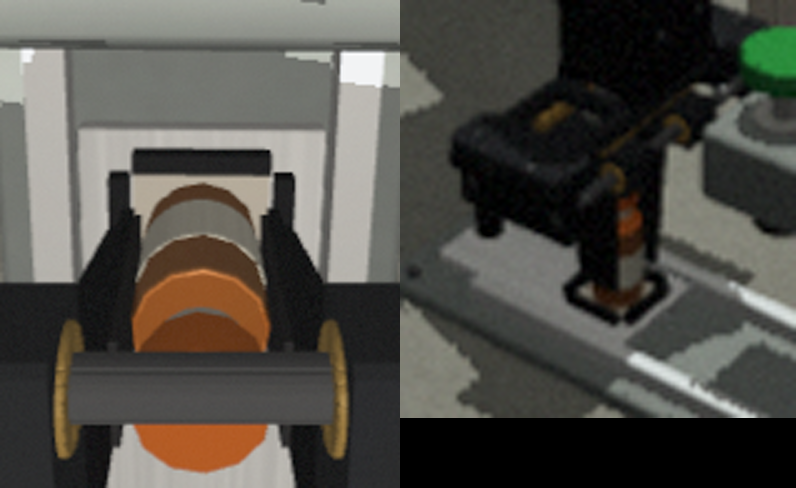

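Emit:
jog_arm(series=[{"dx": 0, "dy": 0, "dz": -0.001, "rx": 0, "ry": 0, "rz": 0, "gripper": 0.2}, {"dx": 0, "dy": 0, "dz": 0, "rx": 0, "ry": 0, "rz": 0, "gripper": 0.2}, {"dx": 0, "dy": 0, "dz": 0, "rx": 0, "ry": 0, "rz": 0, "gripper": 0.2}])

```text
t: 8.85
eef_pos: [547.3, -23.1, 50.5]
tcp_rot: [-1.569, -0.0, -1.432]
ft_force: [-0.6, 1.5, 9.3]
opening: 0.29
```

Contact with the nest floor (9 N). Release and lift off.

Emit:
jog_arm(series=[{"dx": 0, "dy": 0, "dz": 0.0005, "rx": 0, "ry": 0, "rz": 0, "gripper": 0.32}, {"dx": 0, "dy": 0, "dz": 0, "rx": 0, "ry": 0, "rz": 0, "gripper": 0.4}, {"dx": 0, "dy": 0, "dz": 0, "rx": 0, "ry": 0, "rz": 0, "gripper": 0.5}, {"dx": 0, "dy": 0, "dz": 0, "rx": 0, "ry": 0, "rz": 0, "gripper": 0.6}, {"dx": 0, "dy": 0, "dz": 0, "rx": 0, "ry": 0, "rz": 0, "gripper": 0.6}, {"dx": 0, "dy": 0, "dz": 0.01, "rx": 0, "ry": 0, "rz": 0, "gripper": 0.6}, {"dx": 0, "dy": 0, "dz": 0.03, "rx": 0, "ry": 0, "rz": 0, "gripper": 0.6}, {"dx": 0, "dy": 0, "dz": 0.04, "rx": 0, "ry": 0, "rz": 0, "gripper": 0.6}, {"dx": 0, "dy": 0, "dz": 0.04, "rx": 0, "ry": 0, "rz": 0, "gripper": 0.6}, {"dx": 0, "dy": 0, "dz": 0, "rx": 0, "ry": 0, "rz": 0, "gripper": 0.6}, {"dx": 0, "dy": 0, "dz": 0, "rx": 0, "ry": 0, "rz": 0, "gripper": 0.6}, {"dx": 0, "dy": 0, "dz": 0, "rx": 0, "ry": 0, "rz": 0, "gripper": 0.6}])

```text
t: 10.05
eef_pos: [546.2, -23.1, 169.5]
tcp_rot: [-1.572, 0.0, -1.432]
ft_force: [0.1, -0.1, 0.5]
opening: 0.6
```

```bash
cat > look.py <<'E'
import sys
from h import *
import pickle
n=sys.argv[1]
s,im=snap('wrist','w%s.png'%n);print(s['eef_pos'],s['tcp_rot'],s['ft_force']);pickle.dump(s,open('s%s.pkl'%n,'wb'))
s,sc=snap('scene','sc%s.png'%n)
a=cv2.resize(im,(440,330))
b=cv2.resize(sc[180:310,230:360],None,fx=2.7,fy=2.7,interpolation=cv2.INTER_CUBIC)
h=max(len(a),len(b));f=lambda x:np.pad(x,((0,h-len(x)),(0,0),(0,0)))
cv2.imwrite('pics/v%s.png'%n,np.hstack([f(a),f(b)])[:,:,::-1])
E
python3 look.py 6
```

```text
[546.16 -23.11 169.51] [-1.57  0.   -1.43] [ 0.1  -0.07  0.54]
```

View pics/v6.png

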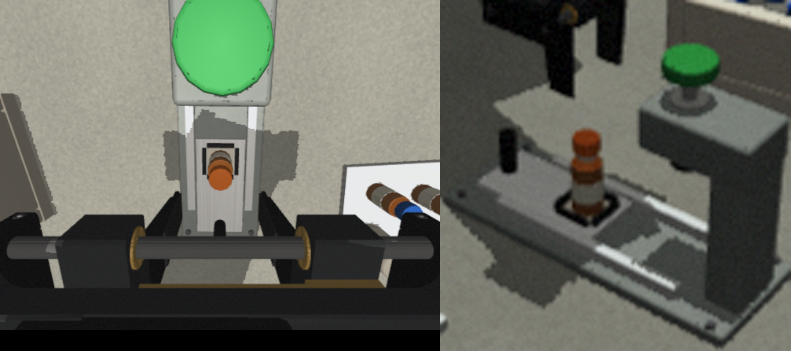

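Emit:
jog_arm(series=[{"dx": -0.0075, "dy": -0.0011, "dz": 0, "rx": 0, "ry": 0, "rz": 8.57, "gripper": 0.5}, {"dx": -0.0075, "dy": -0.0011, "dz": 0, "rx": 0, "ry": 0, "rz": 8.57, "gripper": 0.5}, {"dx": -0.0075, "dy": -0.0011, "dz": 0, "rx": 0, "ry": 0, "rz": 8.57, "gripper": 0.5}, {"dx": -0.0075, "dy": -0.0011, "dz": 0, "rx": 0, "ry": 0, "rz": 8.57, "gripper": 0.5}, {"dx": -0.0075, "dy": -0.0011, "dz": 0, "rx": 0, "ry": 0, "rz": 8.57, "gripper": 0.5}, {"dx": -0.0075, "dy": -0.0011, "dz": 0, "rx": 0, "ry": 0, "rz": 8.57, "gripper": 0.5}, {"dx": -0.0075, "dy": -0.0011, "dz": 0, "rx": 0, "ry": 0, "rz": 8.57, "gripper": 0.5}, {"dx": -0.0075, "dy": -0.0011, "dz": 0, "rx": 0, "ry": 0, "rz": 8.57, "gripper": 0.5}, {"dx": -0.0075, "dy": -0.0011, "dz": 0, "rx": 0, "ry": 0, "rz": 8.57, "gripper": 0.5}, {"dx": -0.0075, "dy": -0.0011, "dz": 0, "rx": 0, "ry": 0, "rz": 8.57, "gripper": 0.5}, {"dx": -0.0075, "dy": -0.0011, "dz": 0, "rx": 0, "ry": 0, "rz": 8.57, "gripper": 0.5}, {"dx": -0.0075, "dy": -0.0011, "dz": 0, "rx": 0, "ry": 0, "rz": 8.57, "gripper": 0.5}])

```text
t: 11.35
eef_pos: [456.1, -36.4, 169.3]
tcp_rot: [-1.57, 0.001, 0.369]
ft_force: [0.0, 0.8, -0.3]
opening: 0.502
```

Emit:
jog_arm(series=[{"dx": 0, "dy": 0, "dz": 0, "rx": 0, "ry": 0, "rz": 8.57, "gripper": 0.5}, {"dx": 0, "dy": 0, "dz": 0, "rx": 0, "ry": 0, "rz": 8.57, "gripper": 0.5}, {"dx": 0, "dy": 0, "dz": 0, "rx": 0, "ry": 0, "rz": 8.57, "gripper": 0.5}, {"dx": 0, "dy": 0, "dz": 0, "rx": 0, "ry": 0, "rz": 8.57, "gripper": 0.5}, {"dx": 0, "dy": 0, "dz": 0, "rx": 0, "ry": 0, "rz": 8.57, "gripper": 0.5}, {"dx": 0, "dy": 0, "dz": 0, "rx": 0, "ry": 0, "rz": 8.57, "gripper": 0.5}, {"dx": 0, "dy": 0, "dz": 0, "rx": 0, "ry": 0, "rz": 8.57, "gripper": 0.5}, {"dx": 0, "dy": 0, "dz": 0, "rx": 0, "ry": 0, "rz": 8.57, "gripper": 0.5}, {"dx": 0, "dy": 0, "dz": 0, "rx": 0, "ry": 0, "rz": 8.57, "gripper": 0.5}, {"dx": 0, "dy": 0, "dz": 0, "rx": 0, "ry": 0, "rz": 0, "gripper": 0.5}, {"dx": 0, "dy": 0, "dz": 0, "rx": 0, "ry": 0, "rz": 0, "gripper": 0.5}, {"dx": 0, "dy": 0, "dz": 0, "rx": 0, "ry": 0, "rz": 0, "gripper": 0.5}])

```text
t: 12.55
eef_pos: [456.6, -36.4, 169.9]
tcp_rot: [-1.57, -0.0, 1.706]
ft_force: [-0.5, 0.2, -0.1]
opening: 0.498
```

```bash
python3 look.py 7
```

```text
[456.6  -36.37 169.86] [-1.57 -0.    1.71] [-0.46  0.2  -0.07]
```

View pics/w7.png

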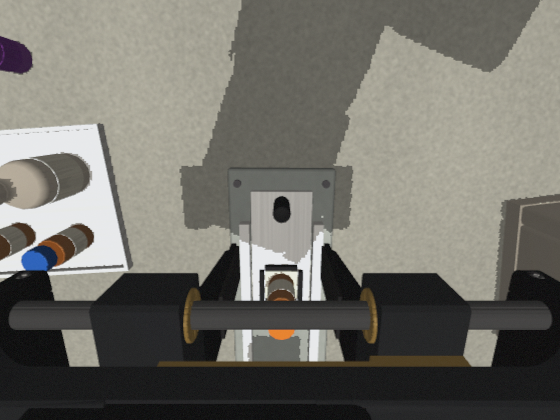

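View pics/w6.png

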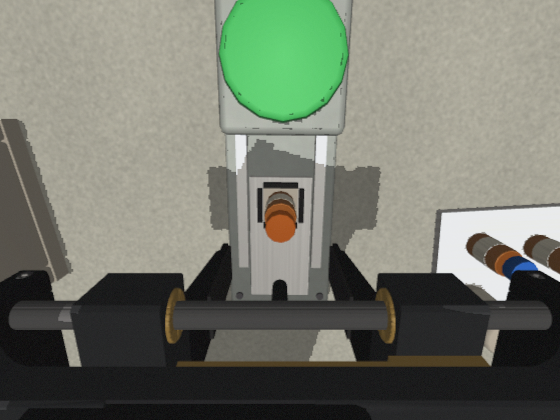

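```bash
python3 - <<'E'
import pickle
from h import *
s7=pickle.load(open('s7.pkl','rb'));s6=pickle.load(open('s6.pkl','rb'))
print('handle',watz(281.5,214,64,s7)); print('cap7',watz(281,326,100,s7))
print('cap6',watz(280,226,100,s6)); print('nest6',watz(280.5,202.5,25,s6)); print('plunger bottom edge',watz(284,121,214,s6)); print('plunger LR',watz(220,52,214,s6),watz(348,52,214,s6))
im=cv2.imread('pics/w7.png')[160:235,225:340];cv2.imwrite('pics/c10.png',cv2.resize(im,None,fx=5,fy=5,interpolation=cv2.INTER_CUBIC))
E
```

```text
handle [454.68 -35.87  64.  ]
cap7 [541.19 -24.46 100.  ]
cap6 [548.98 -22.09 100.  ]
nest6 [548.15 -22.72  25.  ]
plunger bottom edge [625.12 -12.67 214.  ]
plunger LR [643.5   11.02 214.  ] [649.33 -30.17 214.  ]
```

View pics/c10.png

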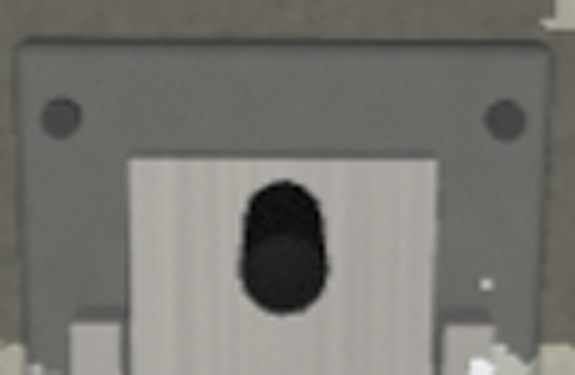

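Emit:
jog_arm(series=[{"dx": -0.001, "dy": 0, "dz": -0.03, "rx": 0, "ry": 0, "rz": 0, "gripper": 0.5}, {"dx": 0, "dy": 0, "dz": -0.03, "rx": 0, "ry": 0, "rz": 0, "gripper": 0.5}, {"dx": 0, "dy": 0, "dz": -0.03, "rx": 0, "ry": 0, "rz": 0, "gripper": 0.5}, {"dx": 0, "dy": 0, "dz": -0.02, "rx": 0, "ry": 0, "rz": 0, "gripper": 0.5}, {"dx": 0, "dy": 0, "dz": -0.015, "rx": 0, "ry": 0, "rz": 0, "gripper": 0.5}, {"dx": 0, "dy": 0, "dz": -0.006, "rx": 0, "ry": 0, "rz": 0, "gripper": 0.5}, {"dx": 0, "dy": 0, "dz": 0, "rx": 0, "ry": 0, "rz": 0, "gripper": 0.5}, {"dx": 0, "dy": 0, "dz": 0, "rx": 0, "ry": 0, "rz": 0, "gripper": 0.5}, {"dx": 0, "dy": 0, "dz": 0, "rx": 0, "ry": 0, "rz": 0, "gripper": 0.5}])

```text
t: 13.55
eef_pos: [456.1, -36.4, 39.9]
tcp_rot: [-1.572, 0.0, 1.709]
ft_force: [0.6, 0.5, -0.4]
opening: 0.501
```

```bash
python3 look.py 8
```

```text
[456.08 -36.44  39.92] [-1.57  0.    1.71] [ 0.64  0.46 -0.36]
```

View pics/v8.png

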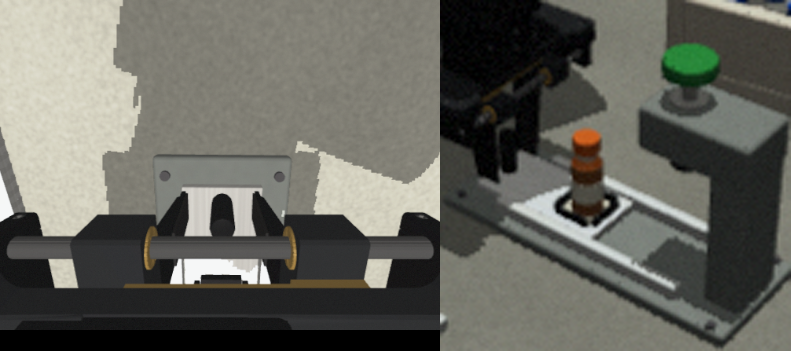

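Handle is centred between the fingers; close on it.

Emit:
jog_arm(series=[{"dx": 0, "dy": 0, "dz": 0, "rx": 0, "ry": 0, "rz": 0, "gripper": 0.35}, {"dx": 0, "dy": 0, "dz": 0, "rx": 0, "ry": 0, "rz": 0, "gripper": 0.25}, {"dx": 0, "dy": 0, "dz": 0, "rx": 0, "ry": 0, "rz": 0, "gripper": 0.2}, {"dx": 0, "dy": 0, "dz": 0, "rx": 0, "ry": 0, "rz": 0, "gripper": 0.15}, {"dx": 0, "dy": 0, "dz": 0, "rx": 0, "ry": 0, "rz": 0, "gripper": 0.1}, {"dx": 0, "dy": 0, "dz": 0, "rx": 0, "ry": 0, "rz": 0, "gripper": 0.1}, {"dx": 0, "dy": 0, "dz": 0, "rx": 0, "ry": 0, "rz": 0, "gripper": 0.1}])

```text
t: 14.35
eef_pos: [454.8, -35.4, 39.1]
tcp_rot: [-1.569, -0.002, 1.709]
ft_force: [-2.1, 11.1, 3.9]
opening: 0.167
```

Emit:
jog_arm(series=[{"dx": 0, "dy": 0.0013, "dz": 0, "rx": 0, "ry": 0, "rz": 0, "gripper": 0.1}, {"dx": 0.002, "dy": 0.0003, "dz": 0, "rx": 0, "ry": 0, "rz": 0, "gripper": 0.1}, {"dx": 0.004, "dy": 0.0005, "dz": 0, "rx": 0, "ry": 0, "rz": 0, "gripper": 0.1}, {"dx": 0.005, "dy": 0.0007, "dz": 0, "rx": 0, "ry": 0, "rz": 0, "gripper": 0.1}, {"dx": 0.005, "dy": 0.0007, "dz": 0, "rx": 0, "ry": 0, "rz": 0, "gripper": 0.1}, {"dx": 0.005, "dy": 0.0007, "dz": 0, "rx": 0, "ry": 0, "rz": 0, "gripper": 0.1}, {"dx": 0.005, "dy": 0.0007, "dz": 0, "rx": 0, "ry": 0, "rz": 0, "gripper": 0.1}, {"dx": 0.004, "dy": 0.0005, "dz": 0, "rx": 0, "ry": 0, "rz": 0, "gripper": 0.1}, {"dx": 0.002, "dy": 0.0003, "dz": 0, "rx": 0, "ry": 0, "rz": 0, "gripper": 0.1}, {"dx": 0, "dy": 0, "dz": 0, "rx": 0, "ry": 0, "rz": 0, "gripper": 0.1}, {"dx": 0, "dy": 0, "dz": 0, "rx": 0, "ry": 0, "rz": 0, "gripper": 0.1}])

```text
t: 15.45
eef_pos: [488.2, -30.8, 39.2]
tcp_rot: [-1.572, 0.0, 1.709]
ft_force: [2.3, -3.8, -1.5]
opening: 0.165
```

Emit:
jog_arm(series=[{"dx": 0.003, "dy": 0.0004, "dz": 0, "rx": 0, "ry": 0, "rz": 0, "gripper": 0.1}, {"dx": 0.005, "dy": 0.0006, "dz": 0, "rx": 0, "ry": 0, "rz": 0, "gripper": 0.1}, {"dx": 0.006, "dy": 0.0008, "dz": 0, "rx": 0, "ry": 0, "rz": 0, "gripper": 0.1}, {"dx": 0.006, "dy": 0.0008, "dz": 0, "rx": 0, "ry": 0, "rz": 0, "gripper": 0.1}, {"dx": 0.006, "dy": 0.0008, "dz": 0, "rx": 0, "ry": 0, "rz": 0, "gripper": 0.1}, {"dx": 0.006, "dy": 0.0008, "dz": 0, "rx": 0, "ry": 0, "rz": 0, "gripper": 0.1}, {"dx": 0.006, "dy": 0.0008, "dz": 0, "rx": 0, "ry": 0, "rz": 0, "gripper": 0.1}, {"dx": 0.006, "dy": 0.0008, "dz": 0, "rx": 0, "ry": 0, "rz": 0, "gripper": 0.1}, {"dx": 0.006, "dy": 0.0008, "dz": 0, "rx": 0, "ry": 0, "rz": 0, "gripper": 0.1}, {"dx": 0.004, "dy": 0.0005, "dz": 0, "rx": 0, "ry": 0, "rz": 0, "gripper": 0.1}, {"dx": 0.002, "dy": 0.0003, "dz": 0, "rx": 0, "ry": 0, "rz": 0, "gripper": 0.1}, {"dx": 0, "dy": 0, "dz": 0, "rx": 0, "ry": 0, "rz": 0, "gripper": 0.1}])

```text
t: 16.65
eef_pos: [544.0, -23.5, 39.2]
tcp_rot: [-1.571, 0.0, 1.709]
ft_force: [2.4, -5.5, -1.5]
opening: 0.162
```

Emit:
jog_arm(series=[{"dx": 0.003, "dy": 0.0004, "dz": 0, "rx": 0, "ry": 0, "rz": 0, "gripper": 0.1}, {"dx": 0.003, "dy": 0.0004, "dz": 0, "rx": 0, "ry": 0, "rz": 0, "gripper": 0.1}, {"dx": 0.002, "dy": 0.0003, "dz": 0, "rx": 0, "ry": 0, "rz": 0, "gripper": 0.1}, {"dx": 0.002, "dy": 0.0003, "dz": 0, "rx": 0, "ry": 0, "rz": 0, "gripper": 0.1}, {"dx": 0, "dy": 0, "dz": 0, "rx": 0, "ry": 0, "rz": 0, "gripper": 0.1}, {"dx": 0, "dy": 0, "dz": 0, "rx": 0, "ry": 0, "rz": 0, "gripper": 0.1}])

```text
t: 17.25
eef_pos: [553.8, -22.2, 39.2]
tcp_rot: [-1.571, 0.0, 1.709]
ft_force: [1.4, -5.3, 0.2]
opening: 0.163
```

Emit:
jog_arm(series=[{"dx": 0.0015, "dy": 0, "dz": 0, "rx": 0, "ry": 0, "rz": 0, "gripper": 0.1}, {"dx": 0.001, "dy": 0, "dz": 0, "rx": 0, "ry": 0, "rz": 0, "gripper": 0.1}, {"dx": 0, "dy": 0, "dz": 0, "rx": 0, "ry": 0, "rz": 0, "gripper": 0.1}, {"dx": 0, "dy": 0, "dz": 0, "rx": 0, "ry": 0, "rz": 0, "gripper": 0.1}])

```text
t: 17.65
eef_pos: [556.1, -21.9, 39.2]
tcp_rot: [-1.571, -0.0, 1.709]
ft_force: [-0.4, -4.4, 1.7]
opening: 0.16
```

```bash
python3 look.py 9
```

```text
[556.1  -21.95  39.16] [-1.57 -0.    1.71] [-0.43 -4.45  1.71]
```

View pics/v9.png

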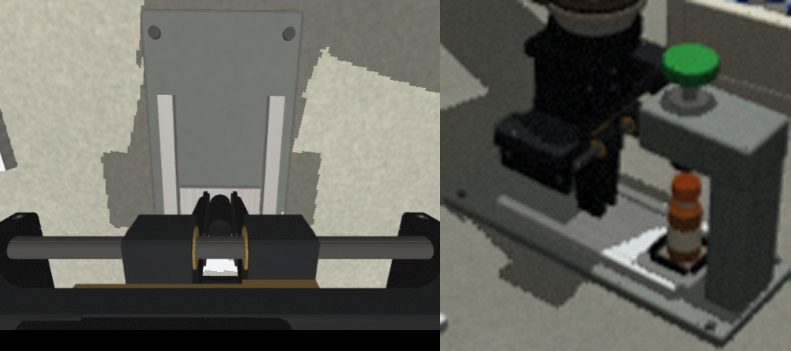

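Emit:
jog_arm(series=[{"dx": 0.0015, "dy": 0, "dz": 0, "rx": 0, "ry": 0, "rz": 0, "gripper": 0.1}, {"dx": 0.001, "dy": 0, "dz": 0, "rx": 0, "ry": 0, "rz": 0, "gripper": 0.1}, {"dx": 0, "dy": 0, "dz": 0, "rx": 0, "ry": 0, "rz": 0, "gripper": 0.1}, {"dx": 0, "dy": 0, "dz": 0, "rx": 0, "ry": 0, "rz": 0, "gripper": 0.1}])

```text
t: 18.15
eef_pos: [556.7, -21.8, 39.1]
tcp_rot: [-1.566, -0.001, 1.71]
ft_force: [-9.4, -5.6, 8.3]
opening: 0.16
```

Emit:
jog_arm(series=[{"dx": -0.001, "dy": 0, "dz": 0, "rx": 0, "ry": 0, "rz": 0, "gripper": 0.2}, {"dx": 0, "dy": 0, "dz": 0, "rx": 0, "ry": 0, "rz": 0, "gripper": 0.35}, {"dx": 0, "dy": 0, "dz": 0, "rx": 0, "ry": 0, "rz": 0, "gripper": 0.4}, {"dx": 0, "dy": 0, "dz": 0, "rx": 0, "ry": 0, "rz": 0, "gripper": 0.4}, {"dx": 0, "dy": 0, "dz": 0.02, "rx": 0, "ry": 0, "rz": 0, "gripper": 0.4}, {"dx": 0, "dy": 0, "dz": 0.04, "rx": 0, "ry": 0, "rz": 0, "gripper": 0.4}, {"dx": 0, "dy": 0, "dz": 0.04, "rx": 0, "ry": 0, "rz": 0, "gripper": 0.4}, {"dx": 0, "dy": 0, "dz": 0.04, "rx": 0, "ry": 0, "rz": 0, "gripper": 0.4}, {"dx": 0, "dy": 0, "dz": 0.04, "rx": 0, "ry": 0, "rz": 0, "gripper": 0.2}, {"dx": 0, "dy": 0, "dz": 0.04, "rx": 0, "ry": 0, "rz": 0, "gripper": 0}, {"dx": 0, "dy": 0, "dz": 0, "rx": 0, "ry": 0, "rz": 0, "gripper": 0}, {"dx": 0, "dy": 0, "dz": 0, "rx": 0, "ry": 0, "rz": 0, "gripper": 0}])

```text
t: 19.35
eef_pos: [557.7, -21.7, 259.5]
tcp_rot: [-1.572, 0.0, 1.71]
ft_force: [-0.3, 0.1, -0.7]
opening: 0.123
```

```bash
python3 look.py 10
```

```text
[557.69 -21.74 259.52] [-1.57  0.    1.71] [-0.33  0.05 -0.68]
```

View pics/v10.png

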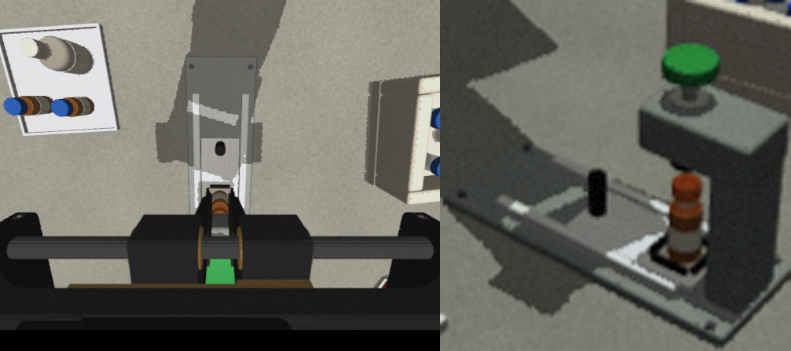

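Emit:
jog_arm(series=[{"dx": 0.022, "dy": 0.003, "dz": 0, "rx": 0, "ry": 0, "rz": 0, "gripper": 0}, {"dx": 0.022, "dy": 0.003, "dz": 0, "rx": 0, "ry": 0, "rz": 0, "gripper": 0}, {"dx": 0.022, "dy": 0.003, "dz": 0, "rx": 0, "ry": 0, "rz": 0, "gripper": 0}, {"dx": 0.022, "dy": 0.003, "dz": 0, "rx": 0, "ry": 0, "rz": 0, "gripper": 0}, {"dx": 0, "dy": 0, "dz": 0, "rx": 0, "ry": 0, "rz": 0, "gripper": 0}, {"dx": 0, "dy": 0, "dz": -0.01, "rx": 0, "ry": 0, "rz": 0, "gripper": 0}, {"dx": 0, "dy": 0, "dz": -0.01, "rx": 0, "ry": 0, "rz": 0, "gripper": 0}, {"dx": 0, "dy": 0, "dz": -0.01, "rx": 0, "ry": 0, "rz": 0, "gripper": 0}, {"dx": 0, "dy": 0, "dz": 0, "rx": 0, "ry": 0, "rz": 0, "gripper": 0}, {"dx": 0, "dy": 0, "dz": 0, "rx": 0, "ry": 0, "rz": 0, "gripper": 0}])

```text
t: 20.45
eef_pos: [645.5, -9.9, 229.0]
tcp_rot: [-1.57, -0.0, 1.709]
ft_force: [0.5, 0.6, 0.1]
opening: 0.002
```

```bash
python3 look.py 11
```

```text
[645.49  -9.95 229.01] [-1.57 -0.    1.71] [0.53 0.59 0.06]
```

View pics/v11.png

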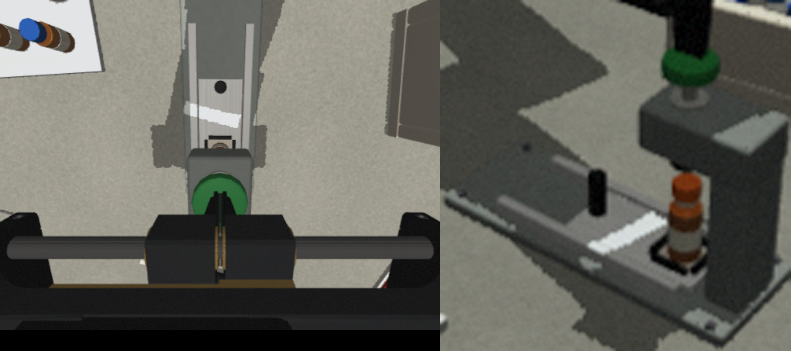

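Emit:
jog_arm(series=[{"dx": 0, "dy": 0, "dz": -0.003, "rx": 0, "ry": 0, "rz": 0, "gripper": 0}, {"dx": 0, "dy": 0, "dz": -0.003, "rx": 0, "ry": 0, "rz": 0, "gripper": 0}, {"dx": 0, "dy": 0, "dz": -0.003, "rx": 0, "ry": 0, "rz": 0, "gripper": 0}, {"dx": 0, "dy": 0, "dz": -0.003, "rx": 0, "ry": 0, "rz": 0, "gripper": 0}, {"dx": 0, "dy": 0, "dz": -0.003, "rx": 0, "ry": 0, "rz": 0, "gripper": 0}, {"dx": 0, "dy": 0, "dz": -0.003, "rx": 0, "ry": 0, "rz": 0, "gripper": 0}, {"dx": 0, "dy": 0, "dz": -0.003, "rx": 0, "ry": 0, "rz": 0, "gripper": 0}, {"dx": 0, "dy": 0, "dz": 0, "rx": 0, "ry": 0, "rz": 0, "gripper": 0}])

```text
t: 21.35
eef_pos: [645.9, -9.9, 209.0]
tcp_rot: [-1.572, 0.0, 1.709]
ft_force: [-2.3, 0.4, 10.7]
opening: 0.004
```

Emit:
jog_arm(series=[{"dx": 0, "dy": 0, "dz": -0.003, "rx": 0, "ry": 0, "rz": 0, "gripper": 0}, {"dx": 0, "dy": 0, "dz": -0.002, "rx": 0, "ry": 0, "rz": 0, "gripper": 0}, {"dx": 0, "dy": 0, "dz": -0.002, "rx": 0, "ry": 0, "rz": 0, "gripper": 0}, {"dx": 0, "dy": 0, "dz": 0, "rx": 0, "ry": 0, "rz": 0, "gripper": 0}, {"dx": 0, "dy": 0, "dz": 0, "rx": 0, "ry": 0, "rz": 0, "gripper": 0}])

```text
t: 21.85
eef_pos: [646.0, -9.9, 203.2]
tcp_rot: [-1.573, 0.001, 1.71]
ft_force: [-5.6, 0.0, 17.5]
opening: 0.003
```

Emit:
jog_arm(series=[{"dx": 0, "dy": 0, "dz": -0.001, "rx": 0, "ry": 0, "rz": 0, "gripper": 0}, {"dx": 0, "dy": 0, "dz": -0.001, "rx": 0, "ry": 0, "rz": 0, "gripper": 0}, {"dx": 0, "dy": 0, "dz": 0, "rx": 0, "ry": 0, "rz": 0, "gripper": 0}, {"dx": 0, "dy": 0, "dz": 0, "rx": 0, "ry": 0, "rz": 0, "gripper": 0}])

```text
t: 22.25
eef_pos: [646.1, -9.9, 203.1]
tcp_rot: [-1.575, 0.001, 1.71]
ft_force: [-9.5, 0.6, 30.7]
opening: 0.004
```

Emit:
jog_arm(series=[{"dx": 0, "dy": 0, "dz": -0.0005, "rx": 0, "ry": 0, "rz": 0, "gripper": 0}, {"dx": 0, "dy": 0, "dz": 0, "rx": 0, "ry": 0, "rz": 0, "gripper": 0}, {"dx": 0, "dy": 0, "dz": 0, "rx": 0, "ry": 0, "rz": 0, "gripper": 0}, {"dx": 0, "dy": 0, "dz": 0, "rx": 0, "ry": 0, "rz": 0, "gripper": 0}, {"dx": 0, "dy": 0, "dz": 0, "rx": 0, "ry": 0, "rz": 0, "gripper": 0}])

```text
t: 22.75
eef_pos: [646.1, -9.9, 203.1]
tcp_rot: [-1.575, 0.001, 1.71]
ft_force: [-11.2, 0.7, 34.0]
opening: 0.003
```

```bash
python3 look.py 12
```

```text
[646.08  -9.92 203.12] [-1.58  0.    1.71] [-11.25   0.71  34.02]
```

View pics/v12.png

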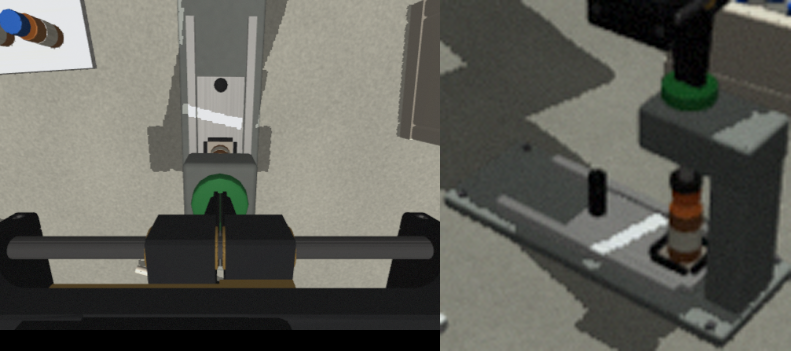

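Emit:
jog_arm(series=[{"dx": 0, "dy": 0, "dz": 0.006, "rx": 0, "ry": 0, "rz": 0, "gripper": 0}, {"dx": 0, "dy": 0, "dz": 0.006, "rx": 0, "ry": 0, "rz": 0, "gripper": 0}, {"dx": 0, "dy": 0, "dz": 0.008, "rx": 0, "ry": 0, "rz": 0, "gripper": 0}, {"dx": 0, "dy": 0, "dz": 0.01, "rx": 0, "ry": 0, "rz": 0, "gripper": 0}, {"dx": 0, "dy": 0, "dz": 0.02, "rx": 0, "ry": 0, "rz": 0, "gripper": 0}, {"dx": 0, "dy": 0, "dz": 0.012, "rx": 0, "ry": 0, "rz": 0, "gripper": 0}, {"dx": -0.022, "dy": -0.003, "dz": 0, "rx": 0, "ry": 0, "rz": 0, "gripper": 0}, {"dx": -0.022, "dy": -0.003, "dz": 0, "rx": 0, "ry": 0, "rz": 0, "gripper": 0}, {"dx": -0.022, "dy": -0.003, "dz": 0, "rx": 0, "ry": 0, "rz": 0, "gripper": 0.2}, {"dx": -0.022, "dy": -0.003, "dz": 0, "rx": 0, "ry": 0, "rz": 0, "gripper": 0.4}, {"dx": 0, "dy": 0, "dz": 0, "rx": 0, "ry": 0, "rz": 0, "gripper": 0.4}, {"dx": 0, "dy": 0, "dz": 0, "rx": 0, "ry": 0, "rz": 0, "gripper": 0.4}])

```text
t: 24.05
eef_pos: [558.0, -22.0, 261.0]
tcp_rot: [-1.572, 0.0, 1.709]
ft_force: [0.4, -0.0, 1.4]
opening: 0.283
```

```bash
python3 look.py 13
```

```text
[557.96 -21.95 260.98] [-1.57  0.    1.71] [ 0.36 -0.    1.39]
```

View pics/v13.png

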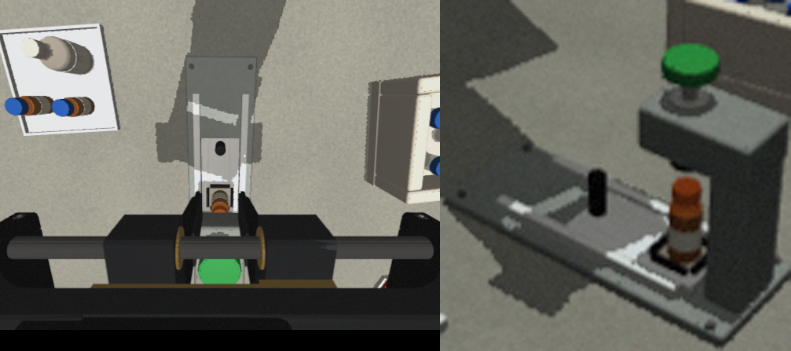

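Emit:
jog_arm(series=[{"dx": -0.001, "dy": 0, "dz": -0.04, "rx": 0, "ry": 0, "rz": 0, "gripper": 0.45}, {"dx": 0, "dy": 0, "dz": -0.04, "rx": 0, "ry": 0, "rz": 0, "gripper": 0.45}, {"dx": 0, "dy": 0, "dz": -0.04, "rx": 0, "ry": 0, "rz": 0, "gripper": 0.45}, {"dx": 0, "dy": 0, "dz": -0.04, "rx": 0, "ry": 0, "rz": 0, "gripper": 0.45}, {"dx": 0, "dy": 0, "dz": -0.03, "rx": 0, "ry": 0, "rz": 0, "gripper": 0.45}, {"dx": 0, "dy": 0, "dz": -0.02, "rx": 0, "ry": 0, "rz": 0, "gripper": 0.45}, {"dx": 0, "dy": 0, "dz": -0.011, "rx": 0, "ry": 0, "rz": 0, "gripper": 0.45}, {"dx": 0, "dy": 0, "dz": 0, "rx": 0, "ry": 0, "rz": 0, "gripper": 0.45}, {"dx": 0, "dy": 0, "dz": 0, "rx": 0, "ry": 0, "rz": 0, "gripper": 0.45}, {"dx": 0, "dy": 0, "dz": 0, "rx": 0, "ry": 0, "rz": 0, "gripper": 0.45}])

```text
t: 25.15
eef_pos: [557.4, -21.9, 40.7]
tcp_rot: [-1.573, 0.0, 1.71]
ft_force: [-0.3, -1.2, -0.0]
opening: 0.452
```

Emit:
jog_arm(series=[{"dx": 0, "dy": 0, "dz": 0, "rx": 0, "ry": 0, "rz": 0, "gripper": 0.3}, {"dx": 0, "dy": 0, "dz": 0, "rx": 0, "ry": 0, "rz": 0, "gripper": 0.2}, {"dx": 0, "dy": 0, "dz": 0, "rx": 0, "ry": 0, "rz": 0, "gripper": 0.15}, {"dx": 0, "dy": 0, "dz": 0, "rx": 0, "ry": 0, "rz": 0, "gripper": 0.1}, {"dx": 0, "dy": 0, "dz": 0, "rx": 0, "ry": 0, "rz": 0, "gripper": 0.1}, {"dx": 0, "dy": 0, "dz": 0, "rx": 0, "ry": 0, "rz": 0, "gripper": 0.1}])

```text
t: 25.75
eef_pos: [556.8, -21.9, 39.8]
tcp_rot: [-1.571, 0.0, 1.709]
ft_force: [1.2, -0.9, 3.5]
opening: 0.165
```

Emit:
jog_arm(series=[{"dx": -0.002, "dy": -0.0003, "dz": 0, "rx": 0, "ry": 0, "rz": 0, "gripper": 0.1}, {"dx": -0.004, "dy": -0.0005, "dz": 0, "rx": 0, "ry": 0, "rz": 0, "gripper": 0.1}, {"dx": -0.005, "dy": -0.0007, "dz": 0, "rx": 0, "ry": 0, "rz": 0, "gripper": 0.1}, {"dx": -0.006, "dy": -0.0008, "dz": 0, "rx": 0, "ry": 0, "rz": 0, "gripper": 0.1}, {"dx": -0.006, "dy": -0.0008, "dz": 0, "rx": 0, "ry": 0, "rz": 0, "gripper": 0.1}, {"dx": -0.006, "dy": -0.0008, "dz": 0, "rx": 0, "ry": 0, "rz": 0, "gripper": 0.1}, {"dx": -0.006, "dy": -0.0008, "dz": 0, "rx": 0, "ry": 0, "rz": 0, "gripper": 0.1}, {"dx": -0.006, "dy": -0.0008, "dz": 0, "rx": 0, "ry": 0, "rz": 0, "gripper": 0.1}, {"dx": -0.006, "dy": -0.0008, "dz": 0, "rx": 0, "ry": 0, "rz": 0, "gripper": 0.1}, {"dx": -0.005, "dy": -0.0007, "dz": 0, "rx": 0, "ry": 0, "rz": 0, "gripper": 0.1}, {"dx": -0.003, "dy": -0.0004, "dz": 0, "rx": 0, "ry": 0, "rz": 0, "gripper": 0.1}, {"dx": 0, "dy": 0, "dz": 0, "rx": 0, "ry": 0, "rz": 0, "gripper": 0.1}])

```text
t: 26.95
eef_pos: [500.6, -29.3, 39.8]
tcp_rot: [-1.57, -0.0, 1.709]
ft_force: [-2.7, 1.1, 7.0]
opening: 0.157
```

Emit:
jog_arm(series=[{"dx": -0.003, "dy": -0.0004, "dz": 0, "rx": 0, "ry": 0, "rz": 0, "gripper": 0.1}, {"dx": -0.005, "dy": -0.0007, "dz": 0, "rx": 0, "ry": 0, "rz": 0, "gripper": 0.1}, {"dx": -0.006, "dy": -0.0008, "dz": 0, "rx": 0, "ry": 0, "rz": 0, "gripper": 0.1}, {"dx": -0.006, "dy": -0.0008, "dz": 0, "rx": 0, "ry": 0, "rz": 0, "gripper": 0.1}, {"dx": -0.006, "dy": -0.0008, "dz": 0, "rx": 0, "ry": 0, "rz": 0, "gripper": 0.1}, {"dx": -0.006, "dy": -0.0008, "dz": 0, "rx": 0, "ry": 0, "rz": 0, "gripper": 0.1}, {"dx": -0.006, "dy": -0.0008, "dz": 0, "rx": 0, "ry": 0, "rz": 0, "gripper": 0.1}, {"dx": -0.005, "dy": -0.0007, "dz": 0, "rx": 0, "ry": 0, "rz": 0, "gripper": 0.1}, {"dx": -0.004, "dy": -0.0005, "dz": 0, "rx": 0, "ry": 0, "rz": 0, "gripper": 0.1}, {"dx": -0.003, "dy": -0.0004, "dz": 0, "rx": 0, "ry": 0, "rz": 0, "gripper": 0.1}, {"dx": -0.002, "dy": -0.0003, "dz": 0, "rx": 0, "ry": 0, "rz": 0, "gripper": 0.1}, {"dx": 0, "dy": 0, "dz": 0, "rx": 0, "ry": 0, "rz": 0, "gripper": 0.1}])

```text
t: 28.15
eef_pos: [448.6, -36.1, 39.8]
tcp_rot: [-1.57, -0.001, 1.709]
ft_force: [-0.5, 2.9, 7.4]
opening: 0.162
```

Emit:
jog_arm(series=[{"dx": -0.002, "dy": -0.0003, "dz": 0, "rx": 0, "ry": 0, "rz": 0, "gripper": 0.1}, {"dx": -0.002, "dy": -0.0003, "dz": 0, "rx": 0, "ry": 0, "rz": 0, "gripper": 0.1}, {"dx": -0.001, "dy": 0, "dz": 0, "rx": 0, "ry": 0, "rz": 0, "gripper": 0.1}, {"dx": 0, "dy": 0, "dz": 0, "rx": 0, "ry": 0, "rz": 0, "gripper": 0.1}, {"dx": 0, "dy": 0, "dz": 0, "rx": 0, "ry": 0, "rz": 0, "gripper": 0.1}])

```text
t: 28.65
eef_pos: [443.8, -36.7, 39.8]
tcp_rot: [-1.57, -0.0, 1.709]
ft_force: [-0.7, 2.0, 7.2]
opening: 0.163
```

Emit:
jog_arm(series=[{"dx": -0.001, "dy": 0, "dz": 0, "rx": 0, "ry": 0, "rz": 0, "gripper": 0.1}, {"dx": -0.001, "dy": 0, "dz": 0, "rx": 0, "ry": 0, "rz": 0, "gripper": 0.1}, {"dx": 0, "dy": 0, "dz": 0, "rx": 0, "ry": 0, "rz": 0, "gripper": 0.1}, {"dx": 0, "dy": 0, "dz": 0, "rx": 0, "ry": 0, "rz": 0, "gripper": 0.1}])

```text
t: 29.05
eef_pos: [442.7, -36.9, 39.8]
tcp_rot: [-1.572, 0.0, 1.709]
ft_force: [3.8, 3.1, 3.5]
opening: 0.164
```

Emit:
jog_arm(series=[{"dx": 0, "dy": 0, "dz": 0, "rx": 0, "ry": 0, "rz": 0, "gripper": 0.2}, {"dx": 0, "dy": 0, "dz": 0, "rx": 0, "ry": 0, "rz": 0, "gripper": 0.3}, {"dx": 0, "dy": 0, "dz": 0, "rx": 0, "ry": 0, "rz": 0, "gripper": 0.45}, {"dx": 0, "dy": 0, "dz": 0, "rx": 0, "ry": 0, "rz": 0, "gripper": 0.45}, {"dx": 0, "dy": 0, "dz": 0.02, "rx": 0, "ry": 0, "rz": 0, "gripper": 0.45}, {"dx": 0, "dy": 0, "dz": 0.04, "rx": 0, "ry": 0, "rz": 0, "gripper": 0.45}, {"dx": 0, "dy": 0, "dz": 0.04, "rx": 0, "ry": 0, "rz": 0, "gripper": 0.45}, {"dx": 0, "dy": 0, "dz": 0.04, "rx": 0, "ry": 0, "rz": 0, "gripper": 0.45}, {"dx": 0, "dy": 0, "dz": 0.04, "rx": 0, "ry": 0, "rz": 0, "gripper": 0.45}, {"dx": 0, "dy": 0, "dz": 0, "rx": 0, "ry": 0, "rz": 0, "gripper": 0.45}, {"dx": 0, "dy": 0, "dz": 0, "rx": 0, "ry": 0, "rz": 0, "gripper": 0.45}, {"dx": 0, "dy": 0, "dz": 0, "rx": 0, "ry": 0, "rz": 0, "gripper": 0.45}])

```text
t: 30.25
eef_pos: [442.1, -36.8, 218.6]
tcp_rot: [-1.569, -0.001, 1.709]
ft_force: [0.5, -0.0, -0.3]
opening: 0.45
```

```bash
python3 look.py 14; python3 - <<'E'
from h import *
im=cv2.imread('pics/sc14.png');cv2.imwrite('pics/c14.png',cv2.resize(im[180:340,100:360],None,fx=3,fy=3,interpolation=cv2.INTER_CUBIC))
E
```

```text
[442.1  -36.78 218.6 ] [-1.57 -0.    1.71] [ 0.47 -0.04 -0.27]
```

View pics/c14.png

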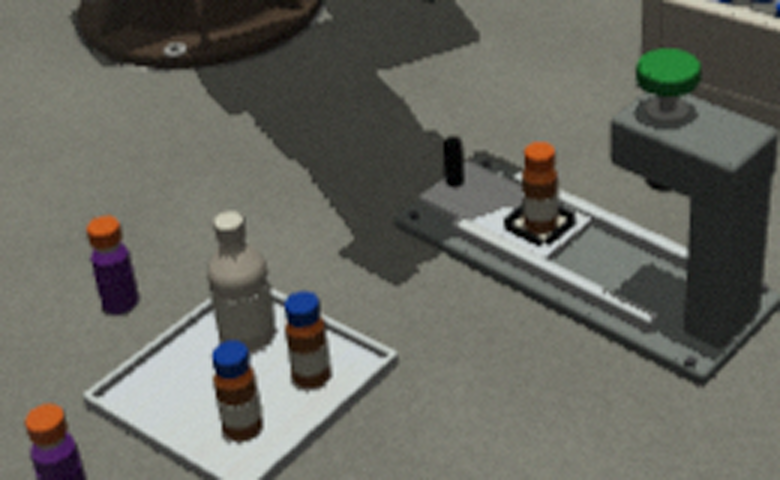

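View pics/w14.png

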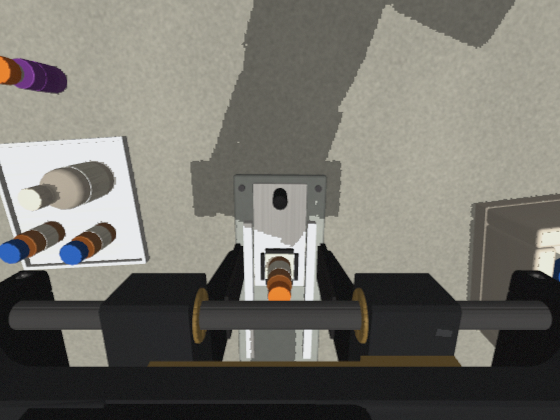

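```bash
python3 -c "
from cell import env
print(env.job_done())"
```

```text
the job is handed in; nothing more can be done
None
```

The job is done and handed in at about 30 s of the 72 s allowed. No verdict was reported, so the results below are from my own checks.

- **Placing:** I lifted the orange-capped vial out of the tray by its glass and stood it in the nest. It was let go with the cap still half on, while the carrier was nearly fully out.
- **Sliding in:** I pushed the carrier by its handle until it met the stop, at about 10 N.
- **Pressing:** I pressed the green plunger with closed fingers until it stopped moving, and held it about 0.5 s at 31–34 N. In the picture the cap looked seated, and the plunger sprang back up.
- **Drawing out:** I pulled the carrier out by the handle until I felt light resistance of about 4 N. The handle had moved about 115 mm, which is the full stroke. Then I opened the gripper and lifted clear.

The last pictures show the vial upright in the nest with its cap down, the plunger up, and the blue vials and bottle standing in their places. The wrist force read close to zero, so the arm was touching nothing.

- **Disagreement:** The wrist camera gave positions 3–4 mm off along one tool axis when turned half round. I averaged the two views and checked them against the contact forces.
- **Not measured:** I judged the cap's final height by eye only.

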